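# Turn a drained culture jar mouth up and set it in the medium dispenser

### The job

Of the three square culture jars on the bench, one was left mouth down to drain after washing. Turn it mouth up and stand it on the medium dispenser's plate under the nozzle, pushed fully home so that it sits squarely against the back stop and both slanted flanks of the white V locator, then let go. It must never be dropped or toppled, and nothing else on the bench may be knocked over or shoved aside.

Things in the scene. Friction and masses are not known exactly. Their poses are not given: they have to be found in the camera images.
- jar: The jar to turn, milky plastic, 50-95 g. Body 56 mm high, a square 54 mm across the flats with its four upright corners bevelled 12 mm (each flat 30 mm wide); then a round neck, 42 mm across. Origin: centre of the closed base. z: from base to mouth, so down at the start (it stands on its mouth, base 74 mm up). x, y: square to the flats. It is also stable lying on a flat (axis 27 mm up).
- jar_mouth (a point): Centre of the jar's open mouth, the end of the neck, on the jar's axis, 74 mm from the base.
- locator: White V locator, 18 mm high, fixed on the dispenser's steel plate, open towards the bench's left. Origin: the seat, where the base centre of a jar that is home lies: on the plate's top, 12 mm above the bench; z up, x level from the open front to the back stop. At home the jar's flats are square to x and y (any of the four may face the stop). Its left and right flats stay free for fingers.
- back_stop (a point): Middle of the locator's back stop, a face 28 mm wide, square to x, 27 mm behind the seat. On both sides of it the flanks slant forward at 45 degrees, flush with the rear bevels of a jar that is home; their front ends are 31 mm to either side (y) of the seat and 11 mm behind it.
- dispenser: The dispenser, fixed. Origin: on the bench below the seat, axes as the locator's. Its plate reaches 108 mm in front of the seat, 72 behind, 75 to either side. A 16 mm post, 247 mm high, stands 48 mm behind and 58 to the right (-y) of the seat. Behind the plate is the pump unit, 140 deep, 200 wide, 118 mm high, its front 87 mm behind the seat, with a pump head 27 mm out of it, left (+y) of the locator.
- nozzle (a point): Lower end of the upright nozzle, 8 mm thick, 112 mm straight above the seat, 38 mm above the mouth of a jar that is home. It hangs from a block 28 mm square, underside 52 mm higher, held by a level 12 mm rod, 72 mm above the nozzle's end, from the post.
- jar_b: A jar of the same kind, empty, standing mouth up; leave it. Origin: centre of its base, on the bench.
- jar_c: Another jar of the same kind, empty, standing mouth up; leave it. Origin: centre of its base, on the bench.
- cap_a: White screw cap, 49 mm across, 14 mm high, flat on the bench; leave it. Origin: centre of its underside.
- cap_b: Second such cap; leave it. Origin: centre of its underside.
- cutter: Cutter knife, 146 mm long, 16 mm wide, 12 mm high, lying along its x; leave it. Origin: near its middle, on the bench.
- dishes: Stack of three closed clear dishes, 62 mm across, 45 mm high; leave it. Origin: centre of its underside.
- bottle_a: Capped glass bottle with a plantlet, 62 mm across, 135 mm high; leave it. Origin: centre of its underside.
- bottle_b: Second such bottle; leave it. Origin: centre of its underside.
Not all that is in view belongs to the job. What is shaped like the jar but blue or orange is not meant.

How it is judged:
By the outcome, as a careful person would: the job done as asked, in the order asked, and still so for the second after the job is handed in, with the robot touching nothing.
It also fails if it takes over 61 s, if anything falls off the work surface, if the arm or the gripper's body presses on something with over 40 N, if the wrist force passes 120 N, or if a joint passes its speed limit or range.

### The arm

A 6-joint arm with a two-finger parallel gripper is mounted at the origin on the work surface. World frame = base frame: x ahead of the robot, y to its left, z up, the work surface at z = 0. Lengths are in m, angles in degrees, forces in N, time in s.
With the tool pointing down it reaches from about 0.25 to 0.725 m from the base axis. Payload 9.7 kg.
Tool frame: the origin (TCP) lies on the centre line of the jaws, within the pads' length; the fingertips stand 14 mm ahead of it and the grasp point (between the pads) lies 5 mm behind it; z points along the fingers, y is the line along which they close (so a half turn about z gives the same grasp; the last joint's range is limited). The gripper opens to 85 mm and grips with 20 to 120 N. Pads are 22 mm wide; open, the fingers measure 114 mm over their backs; the gripper's body (76 mm by 85 mm) begins 54 mm behind the grasp point. The pads swing forward as they close: fully open they stand 13 mm farther back than shut.
Start: joints at [76.433, 4.979, 10.078, 95.1, 0, 90], TCP at [0.129, 0.535, 0.245] pointing down, gripper open.
Joint ranges: [-179.16, 179.16], [-48.56, 103.87], [-65.8, 70.77], [-126.05, 130.52], [-82.76, 87.17], [-180, 180]. Speed limits (degrees/s): [127.2, 127.2, 147.25, 180, 180, 180].

### API

Orientations are given as [roll, pitch, yaw] about the fixed x, y, z axes, in that order (R = Rz(yaw) Ry(pitch) Rx(roll)).
In Python, from workcell import bot, camera, get_calibration, ticket gives the robot as it stands. The module is installed in compiled form; this text tells all that it offers.
- The arm moves only by the tool send_rows, never from a script. Its arguments are lists of equal length, an entry for each row: "linear": the shift along the tool's x, y, z in m, a list of three; "twist": the turn, a rotation vector about the tool's x, y, z in units of 10 degrees (1.0 is 10 degrees), a list of three; "gripper": the opening in per cent of the stroke, from 0 (shut) to 100 (fully open). In form: {"linear": [[x, y, z], ...], "twist": [[wx, wy, wz], ...], "gripper": [gripper, ...]}. A call has 1 to 8 rows; each row shifts and turns the commanded pose from where the row before left it, along the tool's axes as they then stand; what a row does not reach is not made up. A row lasts 1/8 s, in which the tool goes at most 62.5 mm and 10.7 degrees, less where a joint would pass 70% of its speed; a pose out of reach is approached as far as the arm can. A call with a gripper value outside its range is refused whole. The fingers move at their own pace and stop on an object; "grip_force" is the grip in N (left out, the last holds). Time passes only in rows, so rows that do not move let the fingers close. It gives the time, the measured TCP pose, the force, the opening and the grip force at its end, in the units of the state.
- bot.get_obs(): the state, without advancing time (a new reading comes with each control period).
- camera(name): name is "side" or "top"; returns the picture (480x640x3 uint8, red, green, blue); there is no depth.
- get_calibration(name): a dict with "fx", "fy", "cx", "cy" (pixels), "k1" (the pictures are not rectified: a ray, as slopes to the right and down, at radius r is drawn at 1 + k1 r^2 times it, then the intrinsics apply), "origin" and "orientation" of the camera in the world. Camera axes: x right, y down, z forward; pixel columns grow to the right and rows downward; lengths in m; the calibration is good to about 2 mm. A picture is of the moment at which its call begins. get_calibration takes no time and is no camera call.
- ticket.job_done(): hands the job in; it is judged then, once.
The state is a dict: "time": time; "q": joint angles; "qd": joint speeds; "joint_efforts": joint torques, N m; "ee_pos": TCP position; "tcp_rot": TCP orientation; "wrist_force": force on the tool from outside, world axes, zero at the start; "torque": the same for the moment, N m; "opening": finger opening in m; "grasp_force": force on a finger pad.
Only numpy, scipy, OpenCV 4.12 (cv2) and the standard library are available. Lean on these libraries where they do the work, as an engineer would, in place of code of your own. Each camera call takes 0.05 s, during which the arm holds its last target. There are 200 camera calls.

## Working session

There is one attempt and no reset: what is moved stays moved. The work goes in short steps, Python scripts to look and compute and a tool call to move; the robot and the scene stay as the last step left them, time stands still between calls to the robot, and variables do not carry over. Pictures are saved under pics/ and viewed, at most 10 in all, crops included, and the job is handed in when it is done.

Besides the shell and the picture viewer there is one more tool, called after "Emit:" as name(argument=value, ...) on one line, values as JSON. send_rows: Moves the arm, as the interface text tells. Its arguments: {"type":"object","properties":{"linear":{"type":"array"},"twist":{"type":"array"},"gripper":{"type":"array"},"grip_force":{"type":"number"}},"required":["linear","twist","gripper"]}

```bash
mkdir -p pics; python3 - <<'E'
from workcell import bot,camera,get_calibration
import cv2
for n in("side","top"):
    cv2.imwrite(f"pics/{n}0.png",camera(n)[:,:,::-1]); print(n,get_calibration(n))
print(bot.get_obs())
E
```

```text
side {'fx': 616.6388426203242, 'fy': 616.6388426203242, 'cx': 325.70080915388803, 'cy': 237.36565890401914, 'k1': -0.1775097963632246, 'origin': array([0.44003866, 1.09164086, 0.95586049]), 'orientation': array([-130.00268586,   -0.51373249, -174.07076851])}
top {'fx': 616.9909833455457, 'fy': 616.9909833455457, 'cx': 320.99993691522707, 'cy': 234.22116745017615, 'k1': -0.15131734395936103, 'origin': array([0.37994679, 0.12495309, 1.25469596]), 'orientation': array([-1.72309464e+02, -8.05974704e-02, -8.92807236e+01])}
{'time': 0.1, 'q': array([7.64331760e+01, 5.00821171e+00, 1.00371191e+01, 9.50991414e+01,
       1.47910076e-03, 9.00007356e+01]), 'qd': array([ 0.04508203, -0.06514943,  0.02095437,  0.0091005 ,  0.06634715,
        0.02215605]), 'joint_efforts': array([-1.46339953e-04, -5.21561694e+01,  4.65651369e+01,  1.58588175e-02,
       -2.42874052e-06,  5.68345669e-06]), 'ee_pos': array([0.12896571, 0.53446396, 0.24463464]), 'tcp_rot': array([-1.79929766e+02, -1.47819799e-03,  1.66432439e+02]), 'wrist_force': array([0.34939949, 0.90579956, 0.23247178]), 'torque': array([ 0.01449829, -0.00068511,  0.01729619]), 'grasp_force': 0.0, 'opening': 0.08541932355697056}
```

View pics/side0.png

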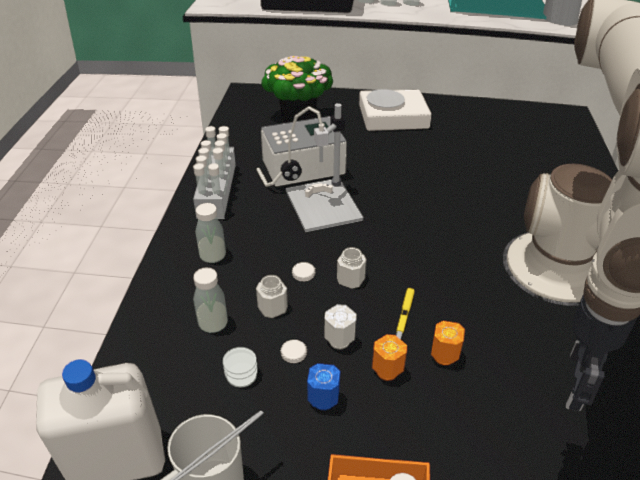

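View pics/top0.png

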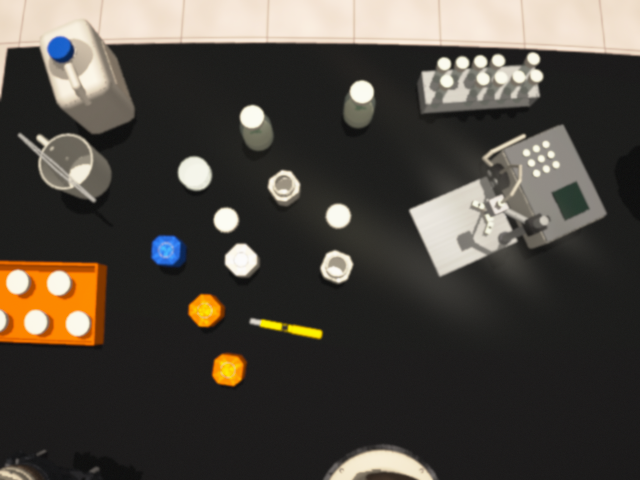

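The side view shows the mouth-down jar at about (340,326), mouth-up jars at (272,296) and (351,267), and the dispenser plate at (325,205). In the top view the jar is at (241,260), the others at (285,187) and (337,266), and the plate at (465,225).

```bash
cat > h.py <<'E'
import numpy as np,cv2
from scipy.spatial.transform import Rotation as R
from workcell import bot,camera,get_calibration
def ray(n,u,v):
    c=get_calibration(n);x=np.array([(u-c['cx'])/c['fx'],(v-c['cy'])/c['fy']]);s=x.copy()
    for _ in range(10): s=x/(1+c['k1']*(s@s))
    return c['origin'],R.from_euler('xyz',c['orientation'],degrees=True).apply([*s,1])
def onz(n,u,v,z):
    o,d=ray(n,u,v);return o+d*(z-o[2])/d[2]
def tri(a,b): # a=side px, b=top px
    o1,d1=ray('side',*a);o2,d2=ray('top',*b)
    t=np.linalg.lstsq(np.c_[d1,-d2],o2-o1,rcond=None)[0]
    p,q=o1+t[0]*d1,o2+t[1]*d2;return (p+q)/2,np.linalg.norm(p-q)*1e3
def px(n,p):
    c=get_calibration(n);s=R.from_euler('xyz',c['orientation'],degrees=True).inv().apply(np.array(p)-c['origin'])
    s=s[:2]/s[2];s=s*(1+c['k1']*(s@s));return np.array([s[0]*c['fx']+c['cx'],s[1]*c['fy']+c['cy']])
E
python3 - <<'E'
from h import *
s=cv2.imread('pics/side0.png');t=cv2.imread('pics/top0.png')
z=lambda im,u,v,w,h,k:cv2.resize(im[v:v+h,u:u+w],(w*k,h*k),interpolation=cv2.INTER_CUBIC)
a=np.hstack([z(t,211,230,60,60,5),z(s,300,290,100,60,5)])
b=np.hstack([z(t,405,165,133,100,3)[:, :399],z(s,270,130,133,100,3)[:, :401]])
print(a.shape,b.shape)
out=np.zeros((600,800,3),np.uint8);out[:300,:a.shape[1]]=a;out[300:600,:b.shape[1]]=b
cv2.imwrite('pics/crop0.png',out)
E
```

```text
(300, 800, 3) (300, 798, 3)
```

View pics/crop0.png

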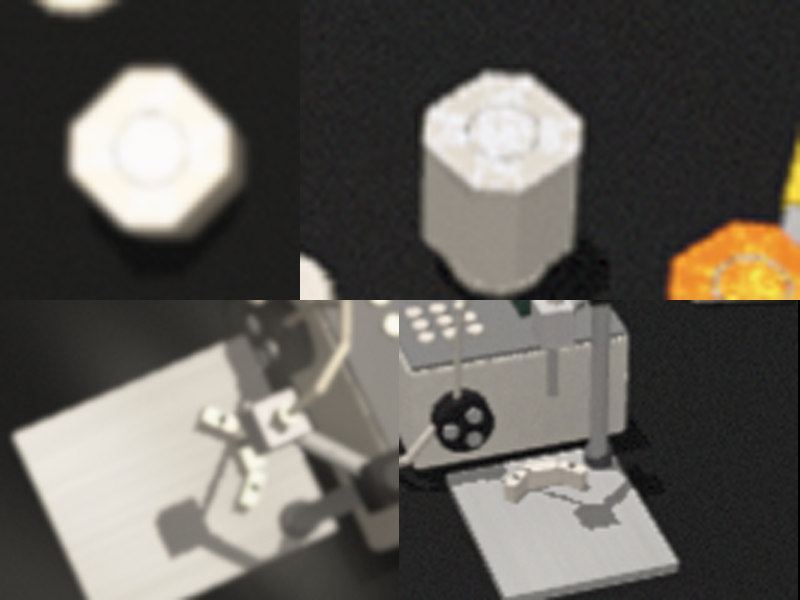

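The crop shows the jar's top face centred at top (241,260) and side (340.6,316), flats diagonal in the image. The plate's front corners are near side (305,229) and (364,219), and the V locator is at side (310,187) and top (482,215).

```bash
python3 - <<'E'
from h import *
s=cv2.imread('pics/side0.png');t=cv2.imread('pics/top0.png')
print('jar top centre',tri((340.6,316),(241.2,260)))
print('plate left-front?',tri((305.3,229.3),(438,275)),tri((363.7,219.3),(438,275)))
def octo(n,im,box,thr,z):
    u,v,w,h=box;g=im[v:v+h,u:u+w].min(2);m=cv2.resize(g,None,fx=4,fy=4,interpolation=cv2.INTER_CUBIC)
    m=(m>thr).astype(np.uint8)
    c=max(cv2.findContours(m,0,cv2.CHAIN_APPROX_NONE)[0],key=cv2.contourArea)[:,0]
    P=np.array([onz(n,u+(a+.5)/4-.5,v+(b+.5)/4-.5,z)[:2] for a,b in c])
    r=cv2.minAreaRect((P*1e3).astype(np.float32));return r
for th in(170,195,205):print('top',th,octo('top',t,(215,238,52,48),th,.074))
for th in(150,175,190):print('side',th,octo('side',s,(318,300,45,50),th,.074))
print([int(x) for x in s[316,320:362].min(1)],[int(x) for x in s[300:352,338].min(1)])
# plate corners
def plate(n,im,box,z):
    u,v,w,h=box;hsv=cv2.cvtColor(im,cv2.COLOR_BGR2HSV)[v:v+h,u:u+w];m=((hsv[...,2]>100)&(hsv[...,1]<60)).astype(np.uint8)
    c=max(cv2.findContours(m,0,cv2.CHAIN_APPROX_NONE)[0],key=cv2.contourArea)
    a=cv2.approxPolyDP(c,3,True)[:,0]+[u,v]
    for p in a: print(n,p,np.round(onz(n,*p,z)[:2]*1e3,1))
plate('side',s,(280,180,100,60),.012);plate('top',t,(400,165,130,120),.012)
for n,p in [('jb',(284,183)),('jc',(337,262))]:print(n,onz('top',*p,.074))
for n,p in [('cap_a',(226,220)),('cap_b',(338,216)),('or1',(206,310)),('or2',(229,370)),('blue',(167,250)),('cutL',(250,321)),('cutR',(322,334))]:print(n,onz('top',*p,.015 if n[0]=='c' else .07).round(3))
E
```

```text
jar top centre (array([0.48744745, 0.27823938, 0.07432134]), np.float64(0.23405956277608578))
plate left-front? (array([ 0.53960564, -0.11671868, -0.03898602]), np.float64(137.62381455626573)) (array([ 0.46470866, -0.11354984,  0.00780557]), np.float64(5.904910857338292))
top 170 ((488.6242980957031, 279.46697998046875), (54.414649963378906, 54.98931884765625), 46.128631591796875)
top 195 ((488.6038818359375, 279.47357177734375), (53.0432243347168, 53.61288833618164), 46.26786422729492)
top 205 ((488.6145935058594, 279.50396728515625), (52.344146728515625, 52.91241455078125), 46.376686096191406)
side 150 ((488.6475830078125, 278.2850341796875), (56.43456268310547, 56.74048614501953), 46.2917594909668)
side 175 ((488.6492919921875, 278.0303039550781), (54.8077507019043, 55.07551956176758), 46.773216247558594)
side 190 ((488.77874755859375, 277.95843505859375), (53.869171142578125, 54.17549514770508), 46.57939910888672)
[34, 35, 34, 31, 98, 211, 214, 216, 229, 236, 231, 238, 228, 200, 227, 232, 239, 239, 240, 231, 238, 240, 242, 235, 234, 240, 224, 208, 233, 239, 240, 234, 219, 210, 20
[... 559 characters left out ...]
]
top [511 183] [ 660.8 -270.4]
top [502 194] [ 637.  -250.2]
top [495 195] [ 634.6 -235.2]
top [493 184] [ 657.9 -231.7]
top [485 177] [ 672.5 -215.1]
top [409 209] [602.3 -54.5]
top [439 276] [ 465.4 -115. ]
top [516 242] [ 536.7 -277. ]
top [515 237] [ 547.1 -275.1]
top [506 244] [ 532.3 -255.6]
top [499 240] [ 540.4 -241. ]
top [512 230] [ 561.6 -269.2]
top [507 214] [ 595.  -259.5]
top [519 223] [ 576.5 -284.6]
top [529 216] [ 591.5 -306.6]
jb [0.63955459 0.19892452 0.074     ]
jc [0.48596406 0.09389749 0.074     ]
cap_a [0.574 0.32  0.015]
cap_b [0.585 0.091 0.015]
or1 [0.39  0.344 0.07 ]
or2 [0.277 0.297 0.07 ]
blue [0.505 0.425 0.07 ]
cutL [0.37  0.265 0.015]
cutR [0.347 0.121 0.015]
```

```bash
cat > plan.py <<'E'
from h import *
import sys
def pose(a,psi,s=-1):
    a,psi=np.radians([a,psi]);f=np.array([np.cos(a),np.sin(a),0]);Z=np.array([0,0,1.])
    z=np.cos(psi)*f-np.sin(psi)*Z;y=s*np.array([-np.sin(a),np.cos(a),0]);return R.from_matrix(np.c_[np.cross(y,z),y,z])
def plan(G,rot,n,back=.005,start=None):
    """rows taking grasp point to G (straight line of the grasp point, slerp of rotation)"""
    if start is None:
        o=bot.get_obs();p,r=o['ee_pos'],R.from_euler('xyz',o['tcp_rot'],degrees=True)
    else: p,r=start
    e=lambda r:r.apply([0,0,back])
    g0=p-e(r);r0=r;w=(r0.inv()*rot).as_rotvec();L=[];T=[]
    for i in range(1,n+1):
        ri=r0*R.from_rotvec(w*i/n);pi=g0+(np.array(G)-g0)*i/n+e(ri)
        l=np.round(r.inv().apply(pi-p),4);t=np.round(np.degrees((r.inv()*ri).as_rotvec())/10,2)
        p=p+r.apply(l);r=r*R.from_rotvec(np.radians(t*10));L.append((l+0).tolist());T.append((t+0).tolist())
    for k in range(0,n,8): print('"linear":',L[k:k+8],'"twist":',T[k:k+8])
    return p,r
def st():
    o=bot.get_obs();print(round(o['time'],2),'q',o['q'].round(1),'g',(o['ee_pos']-R.from_euler('xyz',o['tcp_rot'],degrees=True).apply([0,0,.005])).round(4),'rot',o['tcp_rot'].round(1),'F',o['wrist_force'].round(1),o['torque'].round(2),'op',round(o['opening'],4),round(o['grasp_force'],1))
E
python3 - <<'E'
from plan import *
# locator overlay
seat=np.array([.578,-.184]);a=np.radians(-66)
X=np.array([np.cos(a),np.sin(a)]);Y=np.array([-X[1],X[0]])
s=cv2.imread('pics/side0.png');t=cv2.imread('pics/top0.png');ims=[]
for n,im,(u,v) in(('top',t,(455,185)),('side',s,(285,165))):
    z=cv2.resize(im[v:v+60,u:u+80],None,fx=5,fy=5,interpolation=cv2.INTER_CUBIC)
    for x,y in((11,31),(27,14),(27,-14),(11,-31)):
        q=(px(n,[*(seat+X*x*1e-3+Y*y*1e-3),.030])-[u,v]+.5)*5;cv2.circle(z,tuple(int(k) for k in q),3,(0,0,255),-1)
    ims.append(z)
cv2.imwrite('pics/loc0.png',np.hstack(ims))
E
```

Emit:
send_rows(linear=[[0, 0, 0]], twist=[[0, 0, 0.8]], gripper=[100], grip_force=25)

```text
time: 0.22
ee_pos: [0.129, 0.5345, 0.2448]
tcp_rot: [-179.9, 0.0, 158.3]
wrist_force: [0.1, -0.2, 0.7]
opening: 0.0855
grasp_force: 0.0
```

```bash
python3 - <<'E'
from plan import *
st()
p=plan([.489,.279,.2],pose(46.3,90),16)
print('then');p=plan([.489,.279,.15],pose(46.3,120),8,start=p)
E
```

```text
0.23 q [76.4  5.  10.  95.1 -0.  98.2] g [0.129  0.5345 0.2498] rot [-179.9    0.   158.3] F [ 0.1 -0.2  0.7] [-0.01  0.03 -0.03] op 0.0855 0.0
"linear": [[-0.0268, -0.0065, 0.0031], [-0.0274, -0.0032, 0.0031], [-0.0276, 0.0002, 0.0032], [-0.0274, 0.0035, 0.0031], [-0.0267, 0.0068, 0.0031], [-0.0257, 0.0101, 0.0031], [-0.0243, 0.0131, 0.0032], [-0.0225, 0.016, 0.0031]] "twist": [[0.0, 0.0, 0.7], [0.0, 0.0, 0.7], [0.0, 0.0, 0.7], [0.0, 0.0, 0.7], [0.0, 0.0, 0.7], [0.0, 0.0, 0.7], [0.0, 0.0, 0.7], [0.0, 0.0, 0.7]]
"linear": [[-0.0204, 0.0185, 0.0031], [-0.0179, 0.021, 0.0031], [-0.0153, 0.023, 0.0031], [-0.0124, 0.0246, 0.0032], [-0.0093, 0.026, 0.0031], [-0.006, 0.0269, 0.0031], [-0.0027, 0.0275, 0.0031], [0.0006, 0.0276, 0.0032]] "twist": [[0.0, 0.0, 0.7], [0.0, 0.0, 0.7], [0.0, 0.0, 0.7], [0.0, 0.0, 0.7], [0.0, 0.0, 0.7], [0.0, 0.0, 0.7], [0.0, 0.0, 0.7], [0.0, 0.0, 0.7]]
then
"linear": [[-0.0003, 0.0, 0.0062], [0.0001, 0.0, 0.0063], [0.0005, 0.0, 0.0061], [0.0009, 0.0, 0.0061], [0.0013, 0.0, 0.0061], [0.0016, -0.0001, 0.0059], [0.0021, 0.0, 0.0057], [0.0025, 0.0, 0.0056]] "twist": [[0.0, -0.37, 0.0], [0.0, -0.38, 0.0], [0.0, -0.37, 0.0], [0.0, -0.38, 0.0], [0.0, -0.37, 0.0], [0.0, -0.38, 0.0], [0.0, -0.37, 0.0], [0.0, -0.38, 0.0]]
```

View pics/loc0.png

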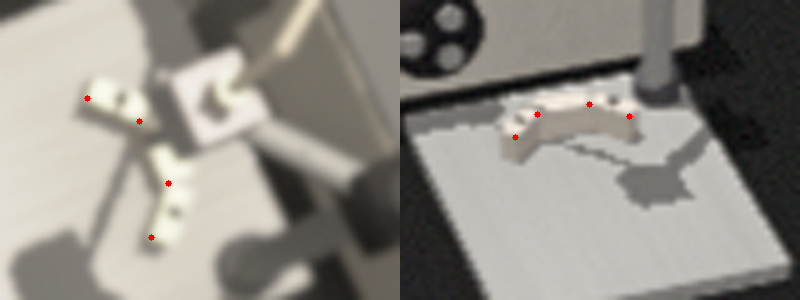

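The red dots (seat 0.578,-0.184, azimuth -66°) lie on the V's inner edge in both views, so the seat estimate is good. Using the other gripper half-turn (q6 near -16).

```bash
sed -i 's/s=-1):/s=1):/' plan.py; python3 - <<'E'
from plan import *
p=plan([.489,.279,.2],pose(46.3,90),16)
print('then');p=plan([.489,.279,.14],pose(46.3,120),8,start=p)
E
```

```text
"linear": [[-0.0268, -0.0065, 0.0031], [-0.0263, -0.0085, 0.0031], [-0.0255, -0.0104, 0.0032], [-0.0247, -0.0123, 0.0031], [-0.0238, -0.0141, 0.0031], [-0.0226, -0.0158, 0.0031], [-0.0214, -0.0174, 0.0032], [-0.02, -0.0189, 0.0031]] "twist": [[0.0, 0.0, -0.43], [0.0, 0.0, -0.42], [0.0, 0.0, -0.43], [0.0, 0.0, -0.42], [0.0, 0.0, -0.43], [0.0, 0.0, -0.42], [0.0, 0.0, -0.43], [0.0, 0.0, -0.42]]
"linear": [[-0.0186, -0.0204, 0.0031], [-0.017, -0.0217, 0.0031], [-0.0154, -0.023, 0.0031], [-0.0136, -0.024, 0.0032], [-0.0118, -0.0249, 0.0031], [-0.0099, -0.0257, 0.0031], [-0.008, -0.0264, 0.0031], [-0.006, -0.027, 0.0032]] "twist": [[0.0, 0.0, -0.43], [0.0, 0.0, -0.42], [0.0, 0.0, -0.43], [0.0, 0.0, -0.42], [0.0, 0.0, -0.43], [0.0, 0.0, -0.42], [0.0, 0.0, -0.43], [0.0, 0.0, -0.42]]
then
"linear": [[0.0003, 0.0, 0.0075], [-0.0001, 0.0, 0.0075], [-0.0007, 0.0, 0.0074], [-0.0011, 0.0, 0.0073], [-0.0017, 0.0, 0.0072], [-0.002, 0.0, 0.0071], [-0.0026, 0.0, 0.0069], [-0.003, 0.0001, 0.0067]] "twist": [[0.0, 0.37, 0.0], [0.0, 0.38, 0.0], [0.0, 0.37, 0.0], [0.0, 0.38, 0.0], [0.0, 0.37, 0.0], [0.0, 0.38, 0.0], [0.0, 0.37, 0.0], [0.0, 0.38, 0.0]]
```

Emit:
send_rows(linear=[[-0.027, -0.0065, 0.003], [-0.026, -0.0085, 0.003], [-0.0255, -0.0105, 0.003], [-0.025, -0.012, 0.003], [-0.024, -0.014, 0.003], [-0.0225, -0.016, 0.003], [-0.0215, -0.0175, 0.003], [-0.02, -0.019, 0.003]], twist=[[0, 0, -0.43], [0, 0, -0.42], [0, 0, -0.43], [0, 0, -0.42], [0, 0, -0.43], [0, 0, -0.42], [0, 0, -0.43], [0, 0, -0.42]], gripper=[100, 100, 100, 100, 100, 100, 100, 100])

```text
time: 1.23
ee_pos: [0.3104, 0.4066, 0.2208]
tcp_rot: [-180.0, -0.0, -167.4]
wrist_force: [0.5, 0.0, 0.2]
opening: 0.085
grasp_force: 0.0
```

Emit:
send_rows(linear=[[-0.0185, -0.0205, 0.003], [-0.017, -0.0215, 0.003], [-0.0155, -0.023, 0.003], [-0.0135, -0.024, 0.003], [-0.012, -0.025, 0.003], [-0.01, -0.0255, 0.003], [-0.008, -0.0265, 0.003], [-0.006, -0.027, 0.003]], twist=[[0, 0, -0.43], [0, 0, -0.42], [0, 0, -0.43], [0, 0, -0.42], [0, 0, -0.43], [0, 0, -0.42], [0, 0, -0.43], [0, 0, -0.42]], gripper=[100, 100, 100, 100, 100, 100, 100, 100])

```text
time: 2.22
ee_pos: [0.4909, 0.2795, 0.1968]
tcp_rot: [180.0, -0.0, -133.4]
wrist_force: [0.2, 0.7, -0.7]
opening: 0.0854
grasp_force: 0.0
```

Emit:
send_rows(linear=[[0, 0, 0.0075], [0, 0, 0.0075], [-0.0005, 0, 0.0075], [-0.001, 0, 0.0075], [-0.0015, 0, 0.007], [-0.002, 0, 0.007], [-0.0025, 0, 0.007], [-0.003, 0, 0.0065]], twist=[[0, 0.37, 0], [0, 0.38, 0], [0, 0.37, 0], [0, 0.38, 0], [0, 0.37, 0], [0, 0.38, 0], [0, 0.37, 0], [0, 0.38, 0]], gripper=[100, 100, 100, 100, 100, 100, 100, 100])

```text
time: 3.22
ee_pos: [0.4884, 0.2782, 0.1376]
tcp_rot: [180.0, -30.2, -133.6]
wrist_force: [-0.3, 1.0, 0.1]
opening: 0.0851
grasp_force: 0.0
```

```bash
python3 - <<'E'
from plan import *
st()
p=plan([.4886,.279,.045],pose(46.3,120),8)
E
```

```text
3.23 q [ 32.9  35.6  31.1 115.   -6.7 -11.8] g [0.4901 0.28   0.1419] rot [ 180.   -30.2 -133.6] F [-0.3  1.   0.1] [ 0.34 -0.33 -0.04] op 0.0851 0.0
"linear": [[-0.0059, 0.0, 0.0106], [-0.0059, 0.0001, 0.0106], [-0.0059, 0.0, 0.0106], [-0.0059, 0.0001, 0.0106], [-0.0059, 0.0001, 0.0106], [-0.0058, 0.0, 0.0105], [-0.0059, 0.0001, 0.0106], [-0.0059, 0.0, 0.0106]] "twist": [[0.0, 0.0, 0.0], [0.0, 0.0, 0.0], [0.0, -0.01, 0.0], [0.0, 0.0, 0.01], [0.0, 0.0, 0.0], [0.0, 0.0, 0.0], [-0.01, 0.0, 0.0], [0.0, -0.01, 0.0]]
```

Emit:
send_rows(linear=[[-0.006, 0, 0.0105], [-0.006, 0, 0.0105], [-0.006, 0, 0.0105], [-0.006, 0, 0.0105], [-0.006, 0, 0.0105], [-0.006, 0, 0.0105], [-0.0055, 0, 0.0105], [-0.0055, 0, 0.0105]], twist=[[0, 0, 0], [0, 0, 0], [0, 0, 0], [0, 0, 0], [0, 0, 0], [0, 0, 0], [0, 0, 0], [0, 0, 0]], gripper=[100, 100, 100, 100, 100, 100, 100, 100])

```text
time: 4.22
ee_pos: [0.4875, 0.2772, 0.0412]
tcp_rot: [180.0, -30.0, -133.6]
wrist_force: [-0.0, 0.3, -0.9]
opening: 0.0853
grasp_force: 0.0
```

Emit:
send_rows(linear=[[0, 0, 0], [0, 0, 0], [0, 0, 0], [0, 0, 0], [0, 0, 0], [0, 0, 0]], twist=[[0, 0, 0], [0, 0, 0], [0, 0, 0], [0, 0, 0], [0, 0, 0], [0, 0, 0]], gripper=[85, 75, 65, 55, 50, 50], grip_force=25)

```text
time: 4.97
ee_pos: [0.4878, 0.2774, 0.0425]
tcp_rot: [-180.0, -29.9, -133.6]
wrist_force: [1.3, 1.2, 5.7]
opening: 0.0538
grasp_force: 26.9
```

```bash
python3 - <<'E'
from plan import *
st()
im=np.hstack([cv2.resize(camera('side')[:,:,::-1][240:420,240:480],(400,300)),cv2.resize(camera('top')[:,:,::-1][180:330,160:360],(400,300))]);cv2.imwrite('pics/g1.png',im)
E
```

```text
4.97 q [ 32.9  36.6  22.3 104.9  -6.7 -11.8] g [0.4895 0.2792 0.0469] rot [-180.   -29.9 -133.6] F [1.3 1.2 5.7] [ 0.2  -0.29  0.03] op 0.0538 26.9
```

View pics/g1.png

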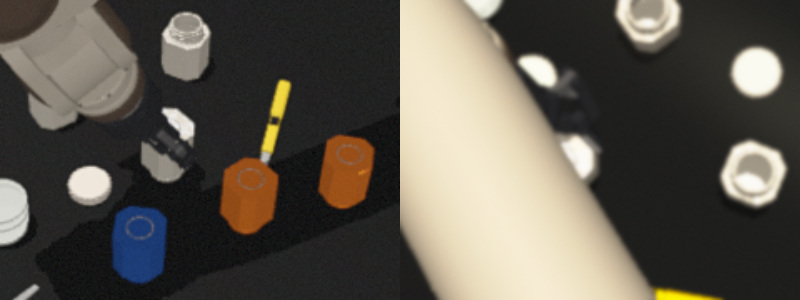

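Both views show the fingers closed on the inverted jar (opening 53.8 mm), neighbours undisturbed. Lifting and swinging it to lie on a flat in open bench space.

```bash
python3 - <<'E'
from plan import *
p=plan([.4895,.2792,.19],pose(46.3,120),8)
print();p=plan([.45,-.02,.19],pose(0,30),24,start=p)
E
```

```text
"linear": [[0.0089, 0.0, -0.0155], [0.009, 0.0, -0.0155], [0.0089, 0.0, -0.0155], [0.0089, 0.0, -0.0155], [0.009, 0.0, -0.0155], [0.0089, 0.0, -0.0155], [0.0089, 0.0, -0.0155], [0.009, 0.0, -0.0155]] "twist": [[0.0, 0.0, 0.0], [0.0, 0.0, 0.0], [0.0, 0.0, 0.0], [0.0, 0.0, 0.01], [-0.01, 0.0, 0.0], [0.0, 0.0, 0.0], [0.0, 0.0, 0.0], [0.0, 0.01, 0.0]]

"linear": [[0.0085, -0.0075, 0.0051], [0.0085, -0.0077, 0.0046], [0.0085, -0.008, 0.0041], [0.0084, -0.0083, 0.0037], [0.0084, -0.0086, 0.0032], [0.0082, -0.0089, 0.0028], [0.0081, -0.0091, 0.0023], [0.0078, -0.0094, 0.0019]] "twist": [[0.06, -0.35, 0.21], [0.05, -0.36, 0.2], [0.06, -0.35, 0.21], [0.05, -0.35, 0.2], [0.06, -0.35, 0.21], [0.05, -0.36, 0.21], [0.06, -0.35, 0.2], [0.05, -0.35, 0.21]]
"linear": [[0.0076, -0.0097, 0.0015], [0.0074, -0.01, 0.0012], [0.0071, -0.0102, 0.0007], [0.0067, -0.0105, 0.0005], [0.0064, -0.0107, 0.0], [0.0059, -0.0109, -0.0002], [0.0056, -0.0112, -0.0004], [0.0051, -0.0114, -0.0007]] "twist": [[0.06, -0.35, 0.2], [0.05, -0.36, 0.21], [0.06, -0.35, 0.21], [0.05, -0.35, 0.2], [0.06, -0.36, 0.21], [0.05, -0.35, 0.2], [0.06, -0.35, 0.21], [0.05, -0.35, 0.21]]
"linear": [[0.0046, -0.0115, -0.001], [0.0042, -0.0118, -0.0011], [0.0037, -0.0119, -0.0012], [0.0032, -0.0121, -0.0014], [0.0026, -0.0122, -0.0014], [0.0022, -0.0123, -0.0015], [0.0015, -0.0124, -0.0015], [0.0011, -0.0124, -0.0015]] "twist": [[0.06, -0.36, 0.2], [0.05, -0.35, 0.21], [0.06, -0.35, 0.2], [0.05, -0.36, 0.21], [0.06, -0.35, 0.21], [0.05, -0.35, 0.2], [0.06, -0.35, 0.21], [0.05, -0.36, 0.2]]
```

Emit:
send_rows(linear=[[0.003, 0, -0.005], [0.009, 0, -0.0155], [0.009, 0, -0.0155], [0.009, 0, -0.0155], [0.009, 0, -0.0155], [0.009, 0, -0.0155], [0.009, 0, -0.0155], [0.009, 0, -0.0155]], twist=[[0, 0, 0], [0, 0, 0], [0, 0, 0], [0, 0, 0], [0, 0, 0], [0, 0, 0], [0, 0, 0], [0, 0, 0]], gripper=[50, 50, 50, 50, 50, 50, 50, 50], grip_force=30)

```text
time: 6.08
ee_pos: [0.4872, 0.277, 0.1745]
tcp_rot: [-180.0, -30.0, -133.6]
wrist_force: [1.2, -0.8, 0.3]
opening: 0.0537
grasp_force: 31.9
```

Emit:
send_rows(linear=[[0.0085, -0.0075, 0.005], [0.0085, -0.0075, 0.0045], [0.0085, -0.008, 0.004], [0.0085, -0.0085, 0.0035], [0.0085, -0.0085, 0.003], [0.008, -0.009, 0.003], [0.008, -0.009, 0.0025], [0.008, -0.0095, 0.002]], twist=[[0.06, -0.35, 0.21], [0.05, -0.35, 0.2], [0.06, -0.35, 0.21], [0.05, -0.35, 0.2], [0.06, -0.35, 0.21], [0.05, -0.36, 0.21], [0.06, -0.35, 0.2], [0.05, -0.35, 0.21]], gripper=[50, 50, 50, 50, 50, 50, 50, 50])

```text
time: 7.08
ee_pos: [0.4763, 0.178, 0.1738]
tcp_rot: [-171.4, -0.4, -148.3]
wrist_force: [-0.8, -0.8, -0.1]
opening: 0.0536
grasp_force: 31.8
```

Emit:
send_rows(linear=[[0.0075, -0.0095, 0.0015], [0.0075, -0.01, 0.001], [0.007, -0.01, 0.0005], [0.0065, -0.0105, 0.0005], [0.0065, -0.0105, 0], [0.006, -0.011, 0], [0.0055, -0.011, -0.0005], [0.005, -0.0115, -0.0005]], twist=[[0.06, -0.35, 0.2], [0.05, -0.36, 0.21], [0.06, -0.35, 0.21], [0.05, -0.35, 0.2], [0.06, -0.36, 0.21], [0.05, -0.35, 0.2], [0.06, -0.35, 0.21], [0.05, -0.35, 0.21]], gripper=[50, 50, 50, 50, 50, 50, 50, 50])

```text
time: 8.07
ee_pos: [0.4655, 0.0796, 0.1745]
tcp_rot: [-170.1, 30.1, -160.3]
wrist_force: [-0.4, -0.2, -0.5]
opening: 0.0538
grasp_force: 31.8
```

Emit:
send_rows(linear=[[0.0045, -0.0115, -0.001], [0.004, -0.012, -0.001], [0.0035, -0.012, -0.001], [0.003, -0.012, -0.0015], [0.0025, -0.012, -0.0015], [0.002, -0.0125, -0.0015], [0.0015, -0.0125, -0.0015], [0.001, -0.0125, -0.0015]], twist=[[0.06, -0.36, 0.2], [0.05, -0.35, 0.21], [0.06, -0.35, 0.2], [0.05, -0.36, 0.21], [0.06, -0.35, 0.21], [0.05, -0.35, 0.2], [0.06, -0.35, 0.21], [0.05, -0.36, 0.2]], gripper=[50, 50, 50, 50, 50, 50, 50, 50])

```text
time: 9.07
ee_pos: [0.5483, -0.0158, 0.1799]
tcp_rot: [-179.6, 56.0, -179.6]
wrist_force: [-0.1, 0.3, -0.2]
opening: 0.0536
grasp_force: 31.8
```

```bash
python3 - <<'E'
from plan import *
st()
p=plan([.45,-.02,.04],pose(0,30),16)
im=np.hstack([cv2.resize(camera('side')[:,:,::-1][120:300,240:480],(400,300)),cv2.resize(camera('top')[:,:,::-1][180:360,280:520],(400,300))]);cv2.imwrite('pics/g2.png',im)
E
```

```text
9.07 q [ -2.7 -48.5 -55.3  27.3   2.2  -1.7] g [ 0.5442 -0.0158  0.1827] rot [-179.6   56.  -179.6] F [-0.1  0.3 -0.2] [0.02 0.84 0.03] op 0.0536 31.8
"linear": [[0.0107, -0.0002, 0.0001], [0.0106, -0.0003, 0.0001], [0.0107, -0.0002, 0.0], [0.0107, -0.0002, 0.0], [0.0106, -0.0003, -0.0001], [0.0107, -0.0002, -0.0001], [0.0107, -0.0002, -0.0002], [0.0106, -0.0003, -0.0002]] "twist": [[0.0, -0.03, 0.0], [0.0, -0.02, 0.0], [0.0, -0.03, 0.0], [0.0, -0.02, 0.01], [0.0, -0.03, 0.0], [0.0, -0.02, 0.0], [0.0, -0.03, 0.0], [0.0, -0.02, 0.0]]
"linear": [[0.0107, -0.0002, -0.0003], [0.0106, -0.0003, -0.0003], [0.0107, -0.0002, -0.0003], [0.0107, -0.0003, -0.0004], [0.0106, -0.0002, -0.0005], [0.0107, -0.0003, -0.0005], [0.0106, -0.0003, -0.0005], [0.0107, -0.0002, -0.0006]] "twist": [[0.0, -0.03, 0.0], [0.0, -0.02, 0.0], [-0.01, -0.03, 0.0], [0.0, -0.02, 0.01], [0.0, -0.03, 0.0], [0.0, -0.02, 0.0], [0.0, -0.03, 0.0], [0.0, -0.02, 0.0]]
```

View pics/g2.png

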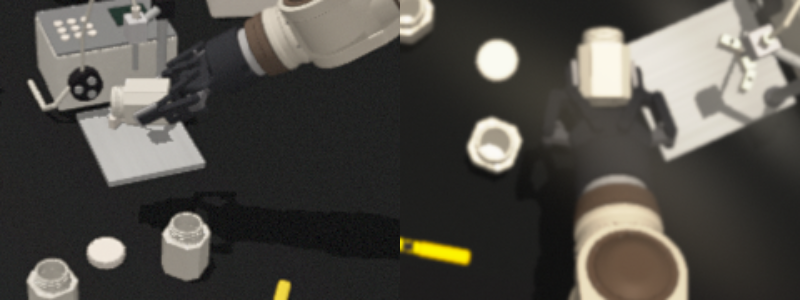

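The picture shows the jar held near-level, mouth outward, but the arm is at the J2 limit (-48.5°), short of the target. I'll fit the planar arm geometry to pick a reachable laying place, right of the dispenser.

```bash
cat > kin.py <<'E'
import numpy as np
from scipy.optimize import least_squares
D=[((5.0,10.0,95.1),(np.hypot(.129,.5345),.2446)),((35.6,31.1,115),(np.hypot(.4884,.2782),.1376)),((36.6,22.3,104.9),(np.hypot(.4878,.2774),.0425)),((-48.5,-55.3,27.3),(np.hypot(.5483,.0158),.1799))]
def fk(P,q):
    r0,z0,L1,L2,L3,L4=P;a,b,c=np.radians(q);d=a-b;s=d+c
    return np.array([r0+L1*np.sin(a)+L2*np.cos(d)-L4*np.sin(d)+L3*np.cos(s),z0+L1*np.cos(a)-L2*np.sin(d)-L4*np.cos(d)-L3*np.sin(s)])
S=least_squares(lambda P:np.r_[np.concatenate([fk(P,q)-x for q,x in D])*1e3,.01*(np.array(P)-[.0,.3,.4,.35,.3,0])*1e3],[.0,.3,.4,.35,.3,0]);P=S.x
if __name__=='__main__':
    print(P.round(3),S.fun[:8].round(1))
    for psi in(25,30,35,45,90,105,115,120):
      for z in(.028,.06,.19):
        o=[]
        for r in np.arange(.4,.76,.03):
            k=least_squares(lambda x:1e2*(fk(P,[x[0],x[1],psi-x[0]+x[1]])-[r,z]),[10,10]);a,b=k.x;c=psi-a+b
            ok=k.cost<1e-3 and -48<a<103 and -65<b<70 and -126<c<130
            o.append(f'{r:.2f}'if ok else '  - ')
        print(psi,z,*o)
E
python3 kin.py
```

```text
[ 0.003  0.157  0.413  0.517  0.407 -0.038] [ 0.2  0.5 -0.4 -0.9  0.2  0.6  0.  -0.2]
25 0.028   -    -    -    -    -    -    -    -  0.64 0.67 0.70 0.73
25 0.06   -    -    -    -    -    -    -    -  0.64 0.67 0.70 0.73
25 0.19   -    -    -    -    -    -  0.58 0.61 0.64 0.67 0.70 0.73
30 0.028   -    -    -    -    -    -    -  0.61 0.64 0.67 0.70 0.73
30 0.06   -    -    -    -    -    -    -  0.61 0.64 0.67 0.70 0.73
30 0.19   -    -    -    -    -    -  0.58 0.61 0.64 0.67 0.70 0.73
35 0.028   -    -    -    -    -    -  0.58 0.61 0.64 0.67 0.70 0.73
35 0.06   -    -    -    -    -    -  0.58 0.61 0.64 0.67 0.70 0.73
35 0.19   -    -    -    -    -  0.55 0.58 0.61 0.64 0.67 0.70 0.73
45 0.028   -    -    -    -  0.52 0.55 0.58 0.61 0.64 0.67 0.70 0.73
45 0.06   -    -    -    -  0.52 0.55 0.58 0.61 0.64 0.67 0.70 0.73
45 0.19   -    -    -    -  0.52 0.55 0.58 0.61 0.64 0.67 0.70 0.73
90 0.028 0.40 0.43 0.46 0.49 0.52 0.55 0.58 0.61 0.64 0.67 0.70 0.73
90 0.06 0.40 0.43 0.46 0.49 0.52 0.55 0.58 0.61 0.64 0.67 0.70 0.73
90 0.19 0.40 0.43 0.46 0.49 0.52 0.55 0.58 0.61 0.64 0.67 0.70 0.73
105 0.028 0.40 0.43 0.46 0.49 0.52 0.55 0.58 0.61 0.64 0.67 0.70 0.73
105 0.06 0.40 0.43 0.46 0.49 0.52 0.55 0.58 0.61 0.64 0.67 0.70 0.73
105 0.19 0.40 0.43 0.46 0.49 0.52 0.55 0.58 0.61 0.64 0.67 0.70   - 
115 0.028 0.40 0.43 0.46 0.49 0.52 0.55 0.58 0.61 0.64 0.67 0.70   - 
115 0.06 0.40 0.43 0.46 0.49 0.52 0.55 0.58 0.61 0.64 0.67 0.70   - 
115 0.19 0.40 0.43 0.46 0.49 0.52 0.55 0.58 0.61 0.64   -    -    - 
120 0.028 0.40 0.43 0.46 0.49 0.52 0.55 0.58 0.61 0.64 0.67   -    - 
120 0.06 0.40 0.43 0.46 0.49 0.52 0.55 0.58 0.61 0.64 0.67   -    - 
120 0.19 0.40 0.43 0.46 0.49 0.52 0.55 0.58 0.61   -    -    -    -
```

```bash
python3 - <<'E'
from h import *
for p in [(360,90),(365,128),(430,127),(428,95),(587,108),(225,85),(300,118)]: print(p,onz('side',*p,0).round(3))
for q in [(.41,-.41,.03),(.4525,-.4525,.03),(.41,-.49,.03)]:print(q,px('side',q),px('top',q))
E
```

```text
(360, 90) [ 0.514 -0.837  0.   ]
(365, 128) [ 0.483 -0.578  0.   ]
(430, 127) [ 0.281 -0.612  0.   ]
(428, 95) [ 0.281 -0.832  0.   ]
(587, 108) [-0.273 -0.834  0.   ]
(225, 85) [ 0.983 -0.824  0.   ]
(300, 118) [ 0.691 -0.617  0.   ]
(0.41, -0.41, 0.03) [388.05017796 149.96968718] [582.97838284 303.38636506]
(0.4525, -0.4525, 0.03) [373.70133525 141.25824689] [601.76481698 282.56876585]
(0.41, -0.49, 0.03) [388.66866037 135.65114823] [619.33876431 303.20808599]
```

```bash
python3 - <<'E'
from plan import *
p=plan([.56,-.016,.34],pose(0,30),8)
print();p=plan([.435,-.435,.34],pose(-45,30),16,start=p)
print();p=plan([.435,-.435,.05],pose(-45,30),8,start=p)
E
```

```text
"linear": [[-0.0177, 0.0, -0.0095], [-0.0177, -0.0001, -0.0093], [-0.0178, 0.0, -0.0092], [-0.0179, -0.0001, -0.0089], [-0.018, 0.0, -0.0089], [-0.0181, 0.0, -0.0087], [-0.0181, 0.0, -0.0084], [-0.0183, 0.0001, -0.0084]] "twist": [[0.0, -0.05, 0.0], [0.0, -0.06, 0.0], [0.0, -0.05, 0.01], [-0.01, -0.05, 0.0], [0.0, -0.05, 0.0], [0.0, -0.06, 0.0], [0.0, -0.05, 0.01], [0.0, -0.05, 0.0]]

"linear": [[0.0039, -0.0264, -0.0068], [0.0033, -0.0268, -0.0056], [0.0026, -0.027, -0.0045], [0.0019, -0.0273, -0.0033], [0.0013, -0.0274, -0.0023], [0.0007, -0.0275, -0.001], [-0.0001, -0.0276, 0.0001], [-0.0007, -0.0275, 0.0013]] "twist": [[0.24, 0.0, 0.14], [0.25, 0.0, 0.14], [0.24, 0.0, 0.14], [0.24, 0.0, 0.14], [0.25, 0.0, 0.14], [0.24, 0.0, 0.14], [0.24, 0.0, 0.14], [0.25, 0.0, 0.14]]
"linear": [[-0.0014, -0.0274, 0.0024], [-0.0021, -0.0272, 0.0036], [-0.0027, -0.027, 0.0047], [-0.0034, -0.0267, 0.0059], [-0.004, -0.0263, 0.007], [-0.0047, -0.0259, 0.008], [-0.0053, -0.0254, 0.0092], [-0.0059, -0.0249, 0.0102]] "twist": [[0.24, 0.0, 0.15], [0.24, 0.0, 0.14], [0.25, 0.0, 0.14], [0.24, 0.0, 0.14], [0.24, 0.0, 0.14], [0.25, 0.0, 0.14], [0.24, 0.0, 0.14], [0.24, 0.0, 0.14]]

"linear": [[0.0314, 0.0, 0.0181], [0.0314, 0.0, 0.0182], [0.0314, 0.0, 0.0181], [0.0314, 0.0, 0.0181], [0.0314, 0.0, 0.0182], [0.0313, -0.0001, 0.0181], [0.0314, 0.0, 0.0181], [0.0314, 0.0, 0.0181]] "twist": [[0.0, 0.0, 0.0], [0.0, 0.0, 0.0], [0.0, 0.0, 0.0], [0.0, 0.0, 0.0], [0.0, 0.0, 0.0], [0.0, 0.0, 0.0], [0.0, 0.0, 0.0], [0.0, 0.0, 0.0]]
```

Emit:
send_rows(linear=[[-0.0175, 0, -0.0095], [-0.0175, 0, -0.0095], [-0.018, 0, -0.009], [-0.018, 0, -0.009], [-0.018, 0, -0.009], [-0.018, 0, -0.0085], [-0.018, 0, -0.0085], [-0.018, 0, -0.0085]], twist=[[0, -0.05, 0], [0, -0.06, 0], [0, -0.05, 0], [0, -0.05, 0], [0, -0.05, 0], [0, -0.06, 0], [0, -0.05, 0], [0, -0.05, 0]], gripper=[50, 50, 50, 50, 50, 50, 50, 50])

```text
time: 10.18
ee_pos: [0.5653, -0.0147, 0.3396]
tcp_rot: [-179.5, 60.1, -179.5]
wrist_force: [-0.2, 0.5, -0.8]
opening: 0.0538
grasp_force: 31.9
```

Emit:
send_rows(linear=[[0.004, -0.0265, -0.007], [0.0035, -0.027, -0.0055], [0.0025, -0.027, -0.0045], [0.002, -0.0275, -0.0035], [0.0015, -0.0275, -0.0025], [0.0005, -0.0275, -0.001], [0, -0.0275, 0], [-0.0005, -0.0275, 0.0015]], twist=[[0.24, 0, 0.14], [0.25, 0, 0.14], [0.24, 0, 0.14], [0.24, 0, 0.14], [0.25, 0, 0.14], [0.24, 0, 0.14], [0.24, 0, 0.14], [0.25, 0, 0.14]], gripper=[50, 50, 50, 50, 50, 50, 50, 50])

```text
time: 11.18
ee_pos: [0.5079, -0.2288, 0.3409]
tcp_rot: [-179.4, 59.9, 158.1]
wrist_force: [0.5, -0.5, -0.5]
opening: 0.0537
grasp_force: 31.9
```

Emit:
send_rows(linear=[[-0.0015, -0.0275, 0.0025], [-0.002, -0.027, 0.0035], [-0.0025, -0.027, 0.0045], [-0.0035, -0.0265, 0.006], [-0.004, -0.0265, 0.007], [-0.0045, -0.026, 0.008], [-0.0055, -0.0255, 0.009], [-0.006, -0.025, 0.01]], twist=[[0.24, 0, 0.15], [0.24, 0, 0.14], [0.25, 0, 0.14], [0.24, 0, 0.14], [0.24, 0, 0.14], [0.25, 0, 0.14], [0.24, 0, 0.14], [0.24, 0, 0.14]], gripper=[50, 50, 50, 50, 50, 50, 50, 50])

```text
time: 12.18
ee_pos: [0.4444, -0.4402, 0.3417]
tcp_rot: [-179.5, 60.0, 135.5]
wrist_force: [-0.3, -0.1, -0.7]
opening: 0.0539
grasp_force: 31.9
```

```bash
python3 - <<'E'
from plan import *
st()
p=plan([.435,-.435,.06],pose(-45,30),8)
p=plan([.435,-.435,.0285],pose(-45,30),8,start=p)
im=cv2.resize(camera('side')[:,:,::-1][0:300,200:600],(800,600));cv2.imwrite('pics/g3.png',im)
E
```

```text
12.18 q [-44.5 -36.7 -34.9  31.9  -0.6   0. ] g [ 0.4414 -0.4372  0.3442] rot [-179.5   60.   135.5] F [-0.3 -0.1 -0.7] [0.65 0.62 0.06] op 0.0539 31.9
"linear": [[0.0311, -0.0002, 0.0171], [0.0312, -0.0002, 0.0172], [0.0311, -0.0003, 0.0171], [0.0312, -0.0002, 0.0171], [0.0311, -0.0003, 0.0171], [0.0311, -0.0003, 0.0172], [0.0312, -0.0004, 0.0171], [0.0311, -0.0003, 0.0171]] "twist": [[0.0, 0.0, 0.0], [0.0, 0.0, 0.01], [0.0, 0.0, 0.0], [-0.01, 0.0, 0.0], [0.0, 0.0, 0.01], [0.0, 0.0, 0.0], [0.0, 0.0, 0.0], [0.0, 0.0, 0.01]]
"linear": [[0.0034, 0.0, 0.002], [0.0034, 0.0, 0.0019], [0.0034, 0.0, 0.002], [0.0034, 0.0, 0.002], [0.0035, 0.0, 0.002], [0.0034, 0.0, 0.0019], [0.0034, 0.0, 0.002], [0.0034, 0.0, 0.002]] "twist": [[0.0, 0.0, 0.0], [0.0, 0.0, 0.0], [0.0, 0.0, 0.0], [0.0, 0.0, 0.0], [0.0, 0.0, 0.0], [0.0, 0.0, 0.0], [0.0, 0.0, 0.0], [0.0, 0.0, 0.0]]
```

View pics/g3.png

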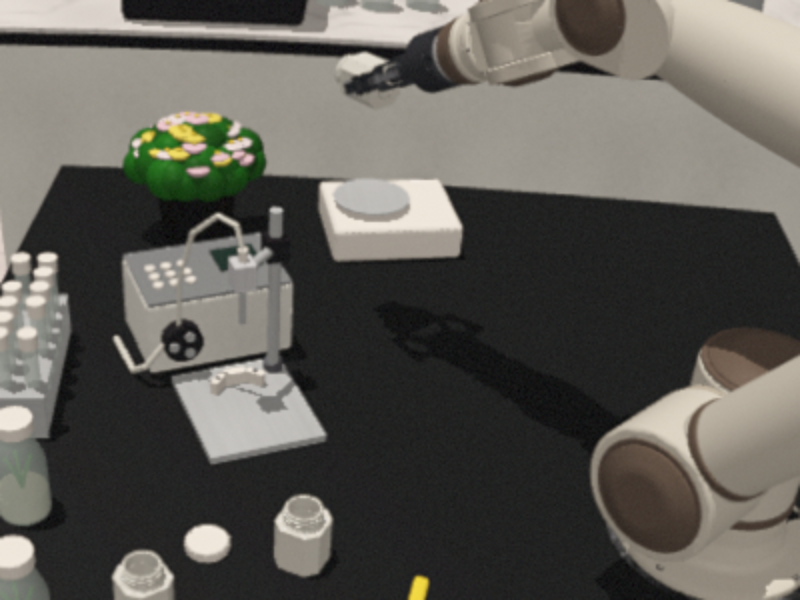

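The picture shows the jar held high at (370,75), with open bench below between dispenser and scale. Lowering.

Emit:
send_rows(linear=[[0.031, 0, 0.017], [0.031, 0, 0.017], [0.031, 0, 0.017], [0.031, 0, 0.017], [0.031, 0, 0.017], [0.031, 0, 0.017], [0.031, 0, 0.017], [0.031, 0, 0.017]], twist=[[0, 0, 0], [0, 0, 0], [0, 0, 0], [0, 0, 0], [0, 0, 0], [0, 0, 0], [0, 0, 0], [0, 0, 0]], gripper=[50, 50, 50, 50, 50, 50, 50, 50])

```text
time: 13.22
ee_pos: [0.4392, -0.4355, 0.0579]
tcp_rot: [-179.5, 60.0, 135.6]
wrist_force: [0.3, -0.5, -0.4]
opening: 0.0536
grasp_force: 32.0
```

Emit:
send_rows(linear=[[0.0035, 0, 0.002], [0.0035, 0, 0.002], [0.0035, 0, 0.002], [0.0035, 0, 0.002], [0.0035, 0, 0.002], [0.0035, 0, 0.002], [0.0035, 0, 0.002], [0, 0, 0]], twist=[[0, 0, 0], [0, 0, 0], [0, 0, 0], [0, 0, 0], [0, 0, 0], [0, 0, 0], [0, 0, 0], [0, 0, 0]], gripper=[50, 50, 50, 50, 50, 50, 50, 50])

```text
time: 14.22
ee_pos: [0.4389, -0.435, 0.0296]
tcp_rot: [-179.5, 59.9, 135.6]
wrist_force: [0.2, 0.1, -0.8]
opening: 0.0537
grasp_force: 32.0
```

```bash
python3 - <<'E'
from plan import *
st()
E
```

```text
14.22 q [-44.6 -22.1 -62.8 -10.7  -0.3  -0.1] g [ 0.4358 -0.432   0.0321] rot [-179.5   59.9  135.6] F [ 0.2  0.1 -0.8] [0.58 0.59 0.  ] op 0.0537 32.0
```

Emit:
send_rows(linear=[[0.0009, 0, 0.0005], [0.0009, 0, 0.0005], [0.0009, 0, 0.0005], [0, 0, 0]], twist=[[0, 0, 0], [0, 0, 0], [0, 0, 0], [0, 0, 0]], gripper=[50, 50, 50, 50])

```text
time: 14.72
ee_pos: [0.439, -0.4352, 0.0271]
tcp_rot: [-179.4, 59.9, 135.6]
wrist_force: [-0.5, -0.2, -0.2]
opening: 0.0537
grasp_force: 32.0
```

Emit:
send_rows(linear=[[0.0009, 0, 0.0005], [0, 0, 0], [0.0004, 0, 0.0002], [0, 0, 0]], twist=[[0, 0, 0], [0, 0, 0], [0, 0, 0], [0, 0, 0]], gripper=[50, 50, 50, 50])

```text
time: 15.22
ee_pos: [0.439, -0.4351, 0.0258]
tcp_rot: [-179.4, 59.9, 135.7]
wrist_force: [-0.4, -0.1, -0.0]
opening: 0.0537
grasp_force: 32.0
```

Emit:
send_rows(linear=[[0.0009, 0, 0.0005], [0, 0, 0]], twist=[[0, 0, 0], [0, 0, 0]], gripper=[50, 50])

```text
time: 15.48
ee_pos: [0.4389, -0.4351, 0.0246]
tcp_rot: [-179.4, 59.9, 135.6]
wrist_force: [0.7, -0.5, -0.5]
opening: 0.0538
grasp_force: 32.0
```

Emit:
send_rows(linear=[[0.0005, 0, 0.0003], [0, 0, 0]], twist=[[0, 0, 0], [0, 0, 0]], gripper=[50, 50])

```text
time: 15.72
ee_pos: [0.439, -0.4351, 0.0241]
tcp_rot: [-179.4, 59.9, 135.7]
wrist_force: [0.7, 0.1, -0.9]
opening: 0.0539
grasp_force: 32.0
```

Emit:
send_rows(linear=[[0.0009, 0, 0.0005], [0, 0, 0]], twist=[[0, 0, 0], [0, 0, 0]], gripper=[50, 50])

```text
time: 15.98
ee_pos: [0.4393, -0.4355, 0.024]
tcp_rot: [-179.4, 60.0, 135.6]
wrist_force: [-0.2, 0.6, 2.8]
opening: 0.0537
grasp_force: 32.2
```

```bash
python3 - <<'E'
from plan import *
st()
im=np.hstack([cv2.resize(camera('side')[:,:,::-1][100:190,340:460],(400,300),interpolation=2),cv2.resize(camera('top')[:,:,::-1][225:345,480:640],(400,300),interpolation=2)]);cv2.imwrite('pics/g4.png',im)
E
```

```text
15.97 q [-44.6 -21.  -63.1 -12.1  -0.3  -0.1] g [ 0.4362 -0.4324  0.0265] rot [-179.4   60.   135.6] F [-0.2  0.6  2.8] [ 0.23  0.25 -0.01] op 0.0537 32.2
```

View pics/g4.png

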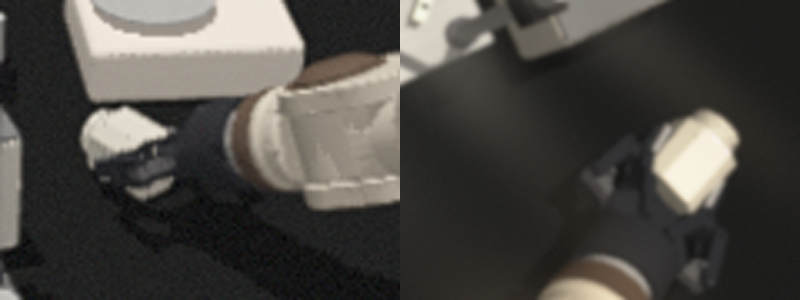

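The views show the jar lying level on the bench in the gripper, with contact felt (about 3 N) at grasp height 26.6 mm. Releasing and rising.

Emit:
send_rows(linear=[[0, 0, 0], [0, 0, 0], [0, 0, 0], [0, 0, 0], [0, 0, 0], [-0.0045, 0, -0.0025], [-0.009, 0, -0.005], [-0.013, 0, -0.0075]], twist=[[0, 0, 0], [0, 0, 0], [0, 0, 0], [0, 0, 0], [0, 0, 0], [0, 0, 0], [0, 0, 0], [0, 0, 0]], gripper=[70, 80, 90, 100, 100, 100, 100, 100])

```text
time: 17.08
ee_pos: [0.4392, -0.4352, 0.0543]
tcp_rot: [-179.4, 59.9, 135.6]
wrist_force: [-0.7, -0.1, -0.0]
opening: 0.0857
grasp_force: 0.0
```

```bash
python3 - <<'E'
from plan import *
st()
p=plan([.437,-.433,.17],pose(-44.4,30),4)
p=plan([.437,-.433,.17],pose(-44.4,115),10,start=p)
im=cv2.resize(camera('side')[:,:,::-1][100:190,340:460],(400,300),interpolation=2);cv2.imwrite('pics/g5.png',im)
E
```

```text
17.07 q [-44.6 -25.6 -61.7  -6.   -0.4  -0.1] g [ 0.4362 -0.4321  0.0568] rot [-179.4   59.9  135.6] F [-0.7 -0.1 -0. ] [0.5  0.54 0.03] op 0.0857 0.0
"linear": [[-0.0246, -0.0001, -0.0139], [-0.0247, -0.0001, -0.0139], [-0.0246, -0.0001, -0.014], [-0.0247, 0.0, -0.0139]] "twist": [[-0.01, 0.0, 0.0], [-0.02, 0.0, 0.0], [-0.01, 0.0, 0.0], [-0.01, -0.01, 0.0]]
"linear": [[0.0007, 0.0, -0.0001], [0.0008, 0.0, 0.0], [0.0007, 0.0, -0.0001], [0.0007, 0.0, 0.0], [0.0008, 0.0, -0.0001], [0.0007, 0.0, 0.0], [0.0008, 0.0, -0.0001], [0.0007, 0.0, 0.0]] "twist": [[0.0, 0.85, 0.0], [0.0, 0.85, 0.0], [0.0, 0.85, 0.0], [0.0, 0.85, 0.0], [0.0, 0.85, 0.0], [0.0, 0.85, 0.0], [0.0, 0.85, 0.0], [0.0, 0.85, 0.0]]
"linear": [[0.0007, 0.0, -0.0001], [0.0008, 0.0, 0.0]] "twist": [[0.0, 0.85, 0.0], [0.0, 0.85, 0.0]]
```

Emit:
send_rows(linear=[[-0.0245, 0, -0.014], [-0.0245, 0, -0.014], [-0.0245, 0, -0.014], [-0.0245, 0, -0.014], [0.0005, 0, 0], [0.0005, 0, 0], [0.0005, 0, 0], [0.0005, 0, 0]], twist=[[-0.01, 0, 0], [-0.02, 0, 0], [-0.01, 0, 0], [-0.01, 0, 0], [0, 0.61, 0], [0, 0.61, 0], [0, 0.61, 0], [0, 0.61, 0]], gripper=[100, 100, 100, 100, 100, 100, 100, 100])

```text
time: 18.12
ee_pos: [0.4391, -0.4346, 0.1663]
tcp_rot: [-180.0, 35.5, 135.6]
wrist_force: [-0.5, -0.4, -0.6]
opening: 0.0852
grasp_force: 0.0
```

Emit:
send_rows(linear=[[0.0005, 0, 0], [0.0005, 0, 0], [0.0005, 0, 0], [0.0005, 0, 0], [0.0005, 0, 0], [0.0005, 0, 0], [0.0005, 0, 0], [0.0005, 0, 0]], twist=[[0, 0.61, 0], [0, 0.61, 0], [0, 0.61, 0], [0, 0.61, 0], [0, 0.61, 0], [0, 0.61, 0], [0, 0.61, 0], [0, 0.61, 0]], gripper=[100, 100, 100, 100, 100, 100, 100, 100])

```text
time: 19.12
ee_pos: [0.4365, -0.4321, 0.1648]
tcp_rot: [-180.0, -13.4, 135.6]
wrist_force: [-0.1, 0.2, -1.0]
opening: 0.085
grasp_force: 0.0
```

```bash
python3 - <<'E'
from plan import *
st()
s=camera('side')[:,:,::-1];t=camera('top')[:,:,::-1]
for n,im,(u,v,w,h) in(('side',s,(350,120,60,60)),('top',t,(560,260,50,60))):pass
im=np.hstack([cv2.resize(s[100:190,340:460],(400,300),interpolation=2),cv2.resize(t[225:345,480:640],(400,300),interpolation=2)]);cv2.imwrite('pics/g5.png',im)
E
```

```text
19.12 q [-4.470e+01  2.710e+01  2.690e+01  1.032e+02 -1.000e-01 -3.000e-01] g [ 0.4374 -0.4329  0.1697] rot [-180.   -13.4  135.6] F [-0.1  0.2 -1. ] [-0.15 -0.16 -0.02] op 0.085 0.0
```

View pics/g5.png

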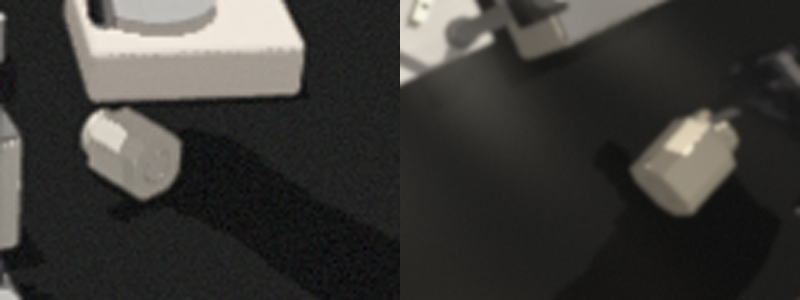

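The jar lies stably on a flat, mouth outward (side (387,148), top (584,300)), as expected. Descending for the second grasp.

```bash
python3 - <<'E'
from plan import *
p=plan([.4372,-.4332,.028],pose(-44.4,115),8)
E
```

```text
"linear": [[-0.0039, 0.0, 0.0167], [-0.0042, -0.0001, 0.0167], [-0.0047, 0.0, 0.0165], [-0.0051, 0.0, 0.0164], [-0.0055, -0.0001, 0.0163], [-0.0059, 0.0, 0.0161], [-0.0063, 0.0, 0.0159], [-0.0067, -0.0001, 0.0158]] "twist": [[0.0, 0.14, 0.0], [0.0, 0.15, 0.0], [0.0, 0.14, 0.0], [0.0, 0.14, 0.0], [0.0, 0.14, 0.0], [0.0, 0.15, 0.0], [0.0, 0.14, 0.0], [0.0, 0.14, 0.0]]
```

Emit:
send_rows(linear=[[-0.004, 0, 0.0165], [-0.004, 0, 0.0165], [-0.0045, 0, 0.0165], [-0.005, 0, 0.0165], [-0.0055, 0, 0.0165], [-0.006, 0, 0.016], [-0.0065, 0, 0.016], [-0.0065, 0, 0.015]], twist=[[0, 0.14, 0], [0, 0.15, 0], [0, 0.14, 0], [0, 0.14, 0], [0, 0.14, 0], [0, 0.15, 0], [0, 0.14, 0], [0, 0.14, 0]], gripper=[100, 100, 100, 100, 100, 100, 100, 100])

```text
time: 20.23
ee_pos: [0.4358, -0.4315, 0.0263]
tcp_rot: [-180.0, -24.8, 135.6]
wrist_force: [0.2, -0.8, 0.1]
opening: 0.0853
grasp_force: 0.0
```

```bash
python3 - <<'E'
from plan import *
st()
E
```

```text
20.23 q [-4.470e+01  4.050e+01  2.810e+01  1.024e+02 -1.000e-01 -2.000e-01] g [ 0.4373 -0.433   0.0308] rot [-180.   -24.8  135.6] F [ 0.2 -0.8  0.1] [-0.29 -0.29 -0.02] op 0.0853 0.0
```

Emit:
send_rows(linear=[[0, 0, 0], [0, 0, 0], [0, 0, 0], [0, 0, 0], [0, 0, 0], [0, 0, 0]], twist=[[0, 0, 0], [0, 0, 0], [0, 0, 0], [0, 0, 0], [0, 0, 0], [0, 0, 0]], gripper=[85, 75, 65, 55, 50, 50], grip_force=30)

```text
time: 20.98
ee_pos: [0.4362, -0.4319, 0.0287]
tcp_rot: [-180.0, -24.5, 135.6]
wrist_force: [0.6, -1.7, 5.8]
opening: 0.0539
grasp_force: 32.7
```

```bash
python3 - <<'E'
from plan import *
st()
# lift high; then over plate front, upright
p=plan([.437,-.433,.15],pose(-44.4,115),8)
X=np.array([np.cos(np.radians(-66)),np.sin(np.radians(-66))])
pre=np.array([.578,-.184])-.1*X;print('pre',pre)
E
```

```text
20.98 q [-4.470e+01  4.030e+01  2.810e+01  1.024e+02 -1.000e-01 -2.000e-01] g [ 0.4377 -0.4333  0.0333] rot [-180.   -24.5  135.6] F [ 0.6 -1.7  5.8] [-0.13 -0.07 -0.  ] op 0.0539 32.7
"linear": [[0.0061, 0.0, -0.0132], [0.0062, -0.0001, -0.0133], [0.0062, 0.0, -0.0132], [0.0062, 0.0, -0.0132], [0.0061, -0.0001, -0.0132], [0.0063, 0.0, -0.0132], [0.0062, 0.0, -0.0132], [0.0062, -0.0001, -0.0132]] "twist": [[0.0, 0.01, 0.0], [0.0, 0.0, 0.0], [0.0, 0.01, 0.0], [0.0, 0.0, 0.0], [0.0, 0.01, 0.0], [0.0, 0.0, 0.0], [0.0, 0.01, 0.0], [0.0, 0.01, 0.0]]
pre [ 0.53732634 -0.09264545]
```

```bash
python3 - <<'E'
from plan import *
p=plan([.437,-.433,.15],pose(-44.4,114.5),8)
print('B');p=plan([.36,-.2,.24],pose(-50,85),16,start=p)
E
```

```text
"linear": [[0.0061, 0.0, -0.0132], [0.0062, -0.0001, -0.0133], [0.0061, 0.0, -0.0132], [0.0061, 0.0, -0.0132], [0.0062, -0.0001, -0.0133], [0.0061, 0.0, -0.0132], [0.0062, 0.0, -0.0132], [0.0061, -0.0001, -0.0133]] "twist": [[0.0, 0.0, 0.0], [0.0, 0.0, 0.0], [0.0, 0.0, 0.0], [0.0, 0.0, 0.0], [0.0, 0.0, 0.0], [0.0, 0.0, 0.0], [0.0, 0.0, 0.0], [0.0, 0.0, 0.0]]
B
"linear": [[0.0146, 0.007, 0.0005], [0.0146, 0.007, 0.0001], [0.0147, 0.0069, -0.0004], [0.0146, 0.0068, -0.0008], [0.0147, 0.0066, -0.0014], [0.0147, 0.0066, -0.0018], [0.0146, 0.0065, -0.0023], [0.0147, 0.0065, -0.0027]] "twist": [[-0.01, -0.18, 0.03], [0.0, -0.19, 0.04], [-0.01, -0.18, 0.03], [0.0, -0.19, 0.04], [-0.01, -0.18, 0.03], [-0.01, -0.19, 0.04], [0.0, -0.18, 0.03], [-0.01, -0.19, 0.04]]
"linear": [[0.0145, 0.0063, -0.0033], [0.0145, 0.0063, -0.0036], [0.0144, 0.0061, -0.0042], [0.0143, 0.0061, -0.0046], [0.0141, 0.006, -0.005], [0.0141, 0.0059, -0.0056], [0.0139, 0.0059, -0.0059], [0.0137, 0.0057, -0.0064]] "twist": [[-0.01, -0.18, 0.03], [0.0, -0.18, 0.04], [-0.01, -0.19, 0.03], [0.0, -0.18, 0.04], [-0.01, -0.19, 0.03], [-0.01, -0.18, 0.04], [0.0, -0.19, 0.03], [-0.01, -0.18, 0.04]]
```

Emit:
send_rows(linear=[[0.002, 0, -0.0045], [0.006, 0, -0.013], [0.006, 0, -0.013], [0.006, 0, -0.013], [0.006, 0, -0.013], [0.006, 0, -0.013], [0.006, 0, -0.013], [0.006, 0, -0.013]], twist=[[0, 0, 0], [0, 0, 0], [0, 0, 0], [0, 0, 0], [0, 0, 0], [0, 0, 0], [0, 0, 0], [0, 0, 0]], gripper=[50, 50, 50, 50, 50, 50, 50, 50])

```text
time: 21.98
ee_pos: [0.4358, -0.4314, 0.1337]
tcp_rot: [-180.0, -24.6, 135.6]
wrist_force: [0.8, -0.2, -0.6]
opening: 0.0531
grasp_force: 32.1
```

Emit:
send_rows(linear=[[0.0145, 0.007, 0.0005], [0.0145, 0.007, 0], [0.0145, 0.007, -0.0005], [0.0145, 0.007, -0.001], [0.0145, 0.0065, -0.0015], [0.0145, 0.0065, -0.002], [0.0145, 0.0065, -0.0025], [0.0145, 0.0065, -0.0025]], twist=[[0, -0.18, 0.03], [0, -0.19, 0.04], [-0.01, -0.18, 0.03], [0, -0.19, 0.04], [-0.01, -0.18, 0.03], [-0.01, -0.19, 0.04], [0, -0.18, 0.03], [-0.01, -0.19, 0.04]], gripper=[50, 50, 50, 50, 50, 50, 50, 50])

```text
time: 22.98
ee_pos: [0.399, -0.3161, 0.1786]
tcp_rot: [-179.5, -9.8, 132.7]
wrist_force: [0.5, 0.2, -0.4]
opening: 0.0534
grasp_force: 32.0
```

Emit:
send_rows(linear=[[0.0145, 0.0065, -0.0035], [0.0145, 0.0065, -0.0035], [0.0145, 0.006, -0.004], [0.0145, 0.006, -0.0045], [0.014, 0.006, -0.005], [0.014, 0.006, -0.0055], [0.014, 0.006, -0.006], [0.0135, 0.0055, -0.0065]], twist=[[-0.01, -0.18, 0.03], [0, -0.18, 0.04], [-0.01, -0.19, 0.03], [0, -0.18, 0.04], [-0.01, -0.19, 0.03], [-0.01, -0.18, 0.04], [0, -0.19, 0.03], [-0.01, -0.18, 0.04]], gripper=[50, 50, 50, 50, 50, 50, 50, 50])

```text
time: 23.98
ee_pos: [0.3614, -0.2004, 0.2236]
tcp_rot: [-179.9, 5.0, 130.0]
wrist_force: [0.9, -0.1, -0.2]
opening: 0.0536
grasp_force: 32.0
```

```bash
python3 - <<'E'
from plan import *
st()
p=plan([.50,-.01,.2],pose(-66,24.5),24)
E
```

```text
23.98 q [-27.7 -18.6 -13.8  90.2  -1.9  22.2] g [ 0.3611 -0.2001  0.2286] rot [-179.9    5.   130. ] F [ 0.9 -0.1 -0.2] [0.04 0.02 0.05] op 0.0536 32.0
"linear": [[0.0022, 0.0095, 0.001], [0.0024, 0.0095, 0.0008], [0.0024, 0.0094, 0.0006], [0.0026, 0.0094, 0.0004], [0.0027, 0.0094, 0.0002], [0.0029, 0.0094, 0.0001], [0.0029, 0.0093, -0.0002], [0.0029, 0.0093, -0.0003]] "twist": [[0.04, -0.25, 0.06], [0.04, -0.25, 0.05], [0.04, -0.25, 0.06], [0.04, -0.25, 0.06], [0.04, -0.25, 0.06], [0.04, -0.25, 0.05], [0.04, -0.25, 0.06], [0.04, -0.25, 0.06]]
"linear": [[0.0031, 0.0093, -0.0006], [0.0031, 0.0092, -0.0008], [0.0032, 0.0092, -0.001], [0.0032, 0.0092, -0.0012], [0.0032, 0.0091, -0.0014], [0.0033, 0.0091, -0.0017], [0.0033, 0.009, -0.0018], [0.0033, 0.0089, -0.0021]] "twist": [[0.04, -0.25, 0.06], [0.04, -0.26, 0.05], [0.04, -0.25, 0.06], [0.04, -0.25, 0.06], [0.04, -0.25, 0.05], [0.04, -0.25, 0.06], [0.04, -0.25, 0.06], [0.04, -0.25, 0.06]]
"linear": [[0.0033, 0.009, -0.0023], [0.0033, 0.0088, -0.0025], [0.0032, 0.0088, -0.0027], [0.0032, 0.0088, -0.0029], [0.0032, 0.0087, -0.0032], [0.0031, 0.0086, -0.0033], [0.003, 0.0086, -0.0036], [0.003, 0.0086, -0.0037]] "twist": [[0.04, -0.25, 0.05], [0.04, -0.25, 0.06], [0.04, -0.25, 0.06], [0.04, -0.25, 0.05], [0.04, -0.25, 0.06], [0.04, -0.25, 0.06], [0.04, -0.25, 0.06], [0.04, -0.25, 0.05]]
```

Emit:
send_rows(linear=[[0.002, 0.0095, 0.001], [0.0025, 0.0095, 0.001], [0.0025, 0.0095, 0.0005], [0.0025, 0.0095, 0.0005], [0.0025, 0.0095, 0], [0.003, 0.0095, 0], [0.003, 0.0095, 0], [0.003, 0.0095, -0.0005]], twist=[[0.04, -0.25, 0.06], [0.04, -0.25, 0.05], [0.04, -0.25, 0.06], [0.04, -0.25, 0.06], [0.04, -0.25, 0.06], [0.04, -0.25, 0.05], [0.04, -0.25, 0.06], [0.04, -0.25, 0.06]], gripper=[50, 50, 50, 50, 50, 50, 50, 50])

```text
time: 24.98
ee_pos: [0.4093, -0.1383, 0.2144]
tcp_rot: [-177.8, 25.1, 125.7]
wrist_force: [-0.3, 0.4, -0.7]
opening: 0.0535
grasp_force: 32.0
```

Emit:
send_rows(linear=[[0.003, 0.0095, -0.0005], [0.003, 0.009, -0.001], [0.003, 0.009, -0.001], [0.003, 0.009, -0.001], [0.003, 0.009, -0.0015], [0.0035, 0.009, -0.0015], [0.0035, 0.009, -0.002], [0.0035, 0.009, -0.002]], twist=[[0.04, -0.25, 0.06], [0.04, -0.26, 0.05], [0.04, -0.25, 0.06], [0.04, -0.25, 0.06], [0.04, -0.25, 0.05], [0.04, -0.25, 0.06], [0.04, -0.25, 0.06], [0.04, -0.25, 0.06]], gripper=[50, 50, 50, 50, 50, 50, 50, 50])

```text
time: 25.98
ee_pos: [0.456, -0.0767, 0.2058]
tcp_rot: [-177.3, 45.3, 121.1]
wrist_force: [-0.9, -1.0, -0.3]
opening: 0.0537
grasp_force: 32.0
```

Emit:
send_rows(linear=[[0.0035, 0.009, -0.0025], [0.0035, 0.009, -0.0025], [0.003, 0.009, -0.0025], [0.003, 0.009, -0.003], [0.003, 0.0085, -0.003], [0.003, 0.0085, -0.0035], [0.003, 0.0085, -0.0035], [0.003, 0.0085, -0.0035]], twist=[[0.04, -0.25, 0.05], [0.04, -0.25, 0.06], [0.04, -0.25, 0.06], [0.04, -0.25, 0.05], [0.04, -0.25, 0.06], [0.04, -0.25, 0.06], [0.04, -0.25, 0.06], [0.04, -0.25, 0.05]], gripper=[50, 50, 50, 50, 50, 50, 50, 50])

```text
time: 26.98
ee_pos: [0.503, -0.0145, 0.1979]
tcp_rot: [-180.0, 65.5, 114.1]
wrist_force: [0.6, -0.6, -0.4]
opening: 0.0537
grasp_force: 32.0
```

```bash
python3 - <<'E'
from plan import *
st()
X=np.array([np.cos(np.radians(-66)),np.sin(np.radians(-66))]);seat=np.array([.578,-.184])
g=seat-(.0063+.045)*X;print(g)
p=plan([*g,.09],pose(-66,24.5),8)
im=np.hstack([cv2.resize(camera('side')[:,:,::-1][120:300,240:480],(400,300)),cv2.resize(camera('top')[:,:,::-1][140:320,320:560],(400,300))]);cv2.imwrite('pics/g6.png',im)
E
```

```text
26.98 q [ 27.6  -4.2 -22.1  79.9 -65.2  98.6] g [ 0.5012 -0.0103  0.1999] rot [-180.    65.5  114.1] F [ 0.6 -0.6 -0.4] [ 0.84  0.38 -0.06] op 0.0537 32.0
[ 0.55713441 -0.13713512]
"linear": [[0.0053, -0.0001, 0.0215], [0.0053, 0.0, 0.0214], [0.0053, -0.0001, 0.0215], [0.0053, -0.0001, 0.0215], [0.0054, 0.0, 0.0214], [0.0053, -0.0001, 0.0215], [0.0053, -0.0001, 0.0215], [0.0053, 0.0, 0.0214]] "twist": [[0.0, 0.0, 0.0], [0.0, 0.0, 0.0], [0.0, 0.0, 0.0], [0.0, 0.0, 0.0], [0.0, 0.0, 0.0], [0.0, 0.0, 0.0], [0.0, 0.0, 0.0], [0.0, 0.0, 0.0]]
```

View pics/g6.png

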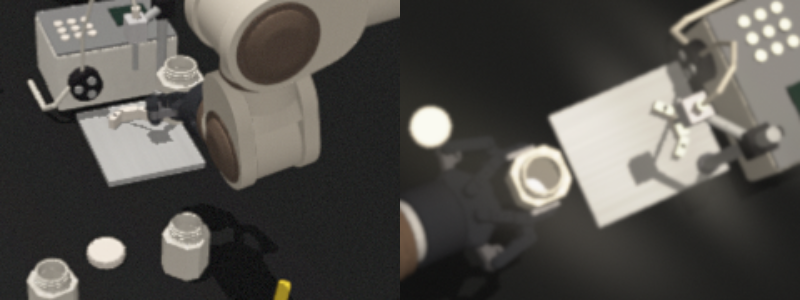

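The views show the jar upright, mouth up, in front of the plate. That was my tenth picture; from here I go by numbers and force.

Emit:
send_rows(linear=[[0.0055, 0, 0.0215], [0.0055, 0, 0.0215], [0.0055, 0, 0.0215], [0.0055, 0, 0.0215], [0.0055, 0, 0.0215], [0.0055, 0, 0.0215], [0.005, 0, 0.0215], [0.005, 0, 0.0215]], twist=[[0, 0, 0], [0, 0, 0], [0, 0, 0], [0, 0, 0], [0, 0, 0], [0, 0, 0], [0, 0, 0], [0, 0, 0]], gripper=[50, 50, 50, 50, 50, 50, 50, 50])

```text
time: 28.08
ee_pos: [0.5594, -0.1422, 0.0872]
tcp_rot: [-180.0, 65.4, 114.1]
wrist_force: [-0.1, 0.1, -0.3]
opening: 0.0538
grasp_force: 32.1
```

```bash
cat >> plan.py <<'E'
X=np.array([np.cos(np.radians(-66)),np.sin(np.radians(-66))]);Y=np.array([-X[1],X[0]]);seat=np.array([.578,-.184])
def loc():
    o=bot.get_obs();r=R.from_euler('xyz',o['tcp_rot'],degrees=True);g=o['ee_pos']-r.apply([0,0,.005])
    j=g[:2]+.0063*X-seat;F=o['wrist_force'];print('jar rel seat mm',round(j@X*1e3,1),round(j@Y*1e3,1),'base z',round((g[2]-.0287)*1e3,1),'Fx,Fy,Fz',round(F[:2]@X,1),round(F[:2]@Y,1),round(F[2],1),'rot',o['tcp_rot'].round(1))
E
python3 - <<'E'
from plan import *
st();loc()
t=camera('top');s=camera('side')
# mouth ring and jar in top image: bright blob near predicted mouth
o=bot.get_obs();g=o['ee_pos']-R.from_euler('xyz',o['tcp_rot'],degrees=True).apply([0,0,.005]);m=np.r_[g[:2]+.0063*X,g[2]-.0287+.074]
for n,im in(('top',t),('side',s)):
    u,v=px(n,m);e=cv2.Canny(cv2.GaussianBlur(im,(3,3),0),40,100);U,V=int(u),int(v)
    print(n,u.round(1),v.round(1));cv2.imwrite(f'pics/m_{n}.png',im[:,:,::-1])
f=lambda d,z,st=None:plan([*(seat+(d-.0063)*X),z],pose(-66,24.5),8,start=st)
p=f(-.045,.061);p=f(-.02,.058,p)
E
```

```text
28.07 q [ 10.2  -7.9 -40.4  29.9 -62.   59.4] g [ 0.5576 -0.138   0.0893] rot [-180.    65.4  114.1] F [-0.1  0.1 -0.3] [ 0.81  0.34 -0.03] op 0.0538 32.1
jar rel seat mm -44.0 0.0 base z 60.6 Fx,Fy,Fz -0.2 -0.1 -0.3 rot [-180.    65.4  114.1]
top 466.5 221.3
side 326.5 167.5
"linear": [[0.0031, 0.0002, 0.0013], [0.0031, 0.0001, 0.0012], [0.0031, 0.0002, 0.0013], [0.0032, 0.0001, 0.0013], [0.0031, 0.0002, 0.0013], [0.0031, 0.0001, 0.0012], [0.0031, 0.0002, 0.0013], [0.0031, 0.0002, 0.0013]] "twist": [[0.0, 0.0, 0.0], [0.0, 0.0, 0.0], [0.0, -0.01, 0.0], [0.0, 0.0, 0.01], [0.0, 0.0, 0.0], [-0.01, 0.0, 0.0], [0.0, 0.0, 0.0], [0.0, 0.0, 0.0]]
"linear": [[-0.001, 0.0, 0.003], [-0.0009, 0.0, 0.003], [-0.001, 0.0, 0.003], [-0.0009, 0.0, 0.003], [-0.001, 0.0, 0.003], [-0.0009, 0.0, 0.003], [-0.001, -0.0001, 0.0029], [-0.001, 0.0, 0.003]] "twist": [[0.0, 0.0, 0.0], [0.0, 0.0, 0.0], [0.0, 0.0, 0.0], [0.0, 0.0, 0.0], [0.0, 0.0, 0.0], [0.0, 0.0, 0.0], [0.0, 0.0, 0.0], [0.0, 0.0, 0.0]]
```

Emit:
send_rows(linear=[[0.003, 0, 0.0015], [0.003, 0, 0.0015], [0.003, 0, 0.0015], [0.003, 0, 0.0015], [0.003, 0, 0.0015], [0.003, 0, 0.001], [0.003, 0, 0.001], [0.003, 0, 0.001]], twist=[[0, 0, 0], [0, 0, 0], [0, 0, 0], [0, 0, 0], [0, 0, 0], [0, 0, 0], [0, 0, 0], [0, 0, 0]], gripper=[50, 50, 50, 50, 50, 50, 50, 50])

```text
time: 29.18
ee_pos: [0.5589, -0.141, 0.0601]
tcp_rot: [-179.9, 65.4, 114.2]
wrist_force: [0.1, 1.0, -0.8]
opening: 0.0535
grasp_force: 32.0
```

Emit:
send_rows(linear=[[-0.001, 0, 0.003], [-0.001, 0, 0.003], [-0.001, 0, 0.003], [-0.001, 0, 0.003], [-0.001, 0, 0.003], [-0.001, 0, 0.003], [-0.001, 0, 0.003], [-0.001, 0, 0.003]], twist=[[0, 0, 0], [0, 0, 0], [0, 0, 0], [0, 0, 0], [0, 0, 0], [0, 0, 0], [0, 0, 0], [0, 0, 0]], gripper=[50, 50, 50, 50, 50, 50, 50, 50])

```text
time: 30.18
ee_pos: [0.5692, -0.1642, 0.0576]
tcp_rot: [-179.9, 65.4, 114.2]
wrist_force: [0.0, 0.1, -0.4]
opening: 0.0539
grasp_force: 32.0
```

```bash
python3 - <<'E'
from plan import *
loc()
p=plan([*(seat+(-.02-.0063)*X),.0435],pose(-66,24.5),8)
E
```

```text
jar rel seat mm -19.9 0.0 base z 31.0 Fx,Fy,Fz -0.1 0.1 -0.4 rot [-179.9   65.4  114.2]
"linear": [[0.0018, 0.0, 0.0008], [0.0019, 0.0, 0.0009], [0.0018, 0.0, 0.0008], [0.0019, 0.0, 0.0008], [0.0018, 0.0, 0.0009], [0.0019, 0.0, 0.0008], [0.0018, 0.0, 0.0008], [0.0019, 0.0, 0.0008]] "twist": [[0.0, 0.0, 0.0], [0.0, 0.0, 0.0], [0.0, 0.0, 0.0], [0.0, 0.0, 0.0], [0.0, -0.01, 0.0], [0.0, 0.0, 0.01], [0.0, 0.0, 0.0], [0.0, 0.0, 0.0]]
```

Emit:
send_rows(linear=[[0.0018, 0, 0.0008], [0.0019, 0, 0.0009], [0.0018, 0, 0.0008], [0.0019, 0, 0.0009], [0.0018, 0, 0.0008], [0.0019, 0, 0.0009], [0.0018, 0, 0.0008], [0.0018, 0, 0.0008]], twist=[[0, 0, 0], [0, 0, 0], [0, 0, 0], [0, 0, 0], [0, 0, 0], [0, 0, 0], [0, 0, 0], [0, 0, 0]], gripper=[50, 50, 50, 50, 50, 50, 50, 50])

```text
time: 31.18
ee_pos: [0.5691, -0.164, 0.0413]
tcp_rot: [-179.9, 65.4, 114.2]
wrist_force: [0.2, -0.4, -0.3]
opening: 0.0535
grasp_force: 32.0
```

Emit:
send_rows(linear=[[0.0009, 0, 0.0004], [0, 0, 0]], twist=[[0, 0, 0], [0, 0, 0]], gripper=[50, 50])

```text
time: 31.42
ee_pos: [0.5691, -0.164, 0.0404]
tcp_rot: [-179.8, 65.4, 114.2]
wrist_force: [0.1, -0.8, 0.2]
opening: 0.054
grasp_force: 32.0
```

```bash
python3 -c "
from plan import *
loc()"
```

```text
jar rel seat mm -20.2 -0.0 base z 13.8 Fx,Fy,Fz 0.8 -0.2 0.2 rot [-179.8   65.4  114.2]
```

Emit:
send_rows(linear=[[0.0009, 0, 0.0004], [0, 0, 0]], twist=[[0, 0, 0], [0, 0, 0]], gripper=[50, 50])

```text
time: 31.68
ee_pos: [0.5691, -0.164, 0.0395]
tcp_rot: [-179.9, 65.4, 114.2]
wrist_force: [-0.3, -0.1, -0.6]
opening: 0.0536
grasp_force: 32.0
```

Emit:
send_rows(linear=[[0.0009, 0, 0.0004], [0, 0, 0]], twist=[[0, 0, 0], [0, 0, 0]], gripper=[50, 50])

```text
time: 31.92
ee_pos: [0.5693, -0.1641, 0.0391]
tcp_rot: [-179.9, 65.5, 114.1]
wrist_force: [-0.9, 0.1, 4.7]
opening: 0.0538
grasp_force: 32.2
```

Emit:
send_rows(linear=[[-0.0003, 0, -0.0001], [-0.0008, 0, 0.0018], [-0.0008, 0, 0.0018], [-0.0008, 0, 0.0018], [-0.0008, 0, 0.0018], [-0.0008, 0, 0.0018], [-0.0008, 0, 0.0018], [-0.0008, 0, 0.0018]], twist=[[0, 0, 0], [0, 0, 0], [0, 0, 0], [0, 0, 0], [0, 0, 0], [0, 0, 0], [0, 0, 0], [0, 0, 0]], gripper=[50, 50, 50, 50, 50, 50, 50, 50])

```text
time: 32.92
ee_pos: [0.5751, -0.1767, 0.0391]
tcp_rot: [-180.0, 65.4, 114.1]
wrist_force: [-1.3, 2.4, 5.6]
opening: 0.0534
grasp_force: 32.6
```

```bash
python3 -c "
from plan import *
loc()"
```

```text
jar rel seat mm -6.1 0.3 base z 12.5 Fx,Fy,Fz -2.7 -0.2 5.6 rot [-180.    65.4  114.1]
```

Emit:
send_rows(linear=[[-0.0004, 0, 0.0009], [-0.0004, 0, 0.0009], [-0.0004, 0, 0.0009], [0, 0, 0]], twist=[[0, 0, 0], [0, 0, 0], [0, 0, 0], [0, 0, 0]], gripper=[50, 50, 50, 50])

```text
time: 33.42
ee_pos: [0.5763, -0.1794, 0.0392]
tcp_rot: [-180.0, 65.4, 114.0]
wrist_force: [-0.7, 1.2, 5.0]
opening: 0.0539
grasp_force: 32.4
```

```bash
python3 -c "
from plan import *
loc()"
```

```text
jar rel seat mm -3.1 0.3 base z 12.5 Fx,Fy,Fz -1.3 -0.1 5.0 rot [-180.    65.4  114. ]
```

Emit:
send_rows(linear=[[-0.0004, 0, 0.0009], [-0.0004, 0, 0.0009], [0, 0, 0]], twist=[[0, 0, 0], [0, 0, 0], [0, 0, 0]], gripper=[50, 50, 50])

```text
time: 33.8
ee_pos: [0.5771, -0.1812, 0.0391]
tcp_rot: [-180.0, 65.4, 114.0]
wrist_force: [0.1, 0.5, 5.0]
opening: 0.0534
grasp_force: 32.4
```

```bash
python3 -c "
from plan import *
loc()"
```

```text
jar rel seat mm -1.2 0.3 base z 12.5 Fx,Fy,Fz -0.5 0.3 5.0 rot [-180.    65.4  114. ]
```

Emit:
send_rows(linear=[[-0.0004, 0, 0.0009], [0, 0, 0]], twist=[[0, 0, 0], [0, 0, 0]], gripper=[50, 50])

```text
time: 34.05
ee_pos: [0.5777, -0.1816, 0.0391]
tcp_rot: [180.0, 65.4, 114.1]
wrist_force: [-2.7, 7.4, 7.3]
opening: 0.0535
grasp_force: 33.2
```

```bash
python3 -c "
from plan import *
loc()"
```

```text
jar rel seat mm -0.6 0.7 base z 12.5 Fx,Fy,Fz -7.8 0.6 7.3 rot [180.   65.4 114.1]
```

Emit:
send_rows(linear=[[-0.0002, 0, 0.0005], [0, 0, 0]], twist=[[0, 0, 0], [0, 0, 0]], gripper=[50, 50])

```text
time: 34.3
ee_pos: [0.578, -0.1817, 0.0392]
tcp_rot: [180.0, 65.4, 114.1]
wrist_force: [-3.6, 11.5, 7.4]
opening: 0.0537
grasp_force: 33.8
```

```bash
python3 -c "
from plan import *
loc()"
```

```text
jar rel seat mm -0.3 1.0 base z 12.6 Fx,Fy,Fz -12.0 1.4 7.4 rot [180.   65.4 114.1]
```

Emit:
send_rows(linear=[[-0.0002, 0, 0.0005], [0, 0, 0]], twist=[[0, 0, 0], [0, 0, 0]], gripper=[50, 50])

```text
time: 34.55
ee_pos: [0.5784, -0.1819, 0.0392]
tcp_rot: [179.9, 65.4, 114.1]
wrist_force: [-4.1, 14.7, 8.6]
opening: 0.0535
grasp_force: 34.2
```

```bash
python3 -c "
from plan import *
loc();st()"
```

```text
jar rel seat mm -0.0 1.2 base z 12.6 Fx,Fy,Fz -15.1 2.3 8.6 rot [179.9  65.4 114.1]
34.55 q [  5.1  -3.  -43.6  13.9 -59.3  50.4] g [ 0.5766 -0.1777  0.0413] rot [179.9  65.4 114.1] F [-4.1 14.7  8.6] [0.56 0.28 0.13] op 0.0535 34.2
```

Emit:
send_rows(linear=[[0, 0.0005, 0], [0, 0.0005, 0], [-0.0002, 0, 0.0005], [0, 0, 0]], twist=[[0, 0, 0], [0, 0, 0], [0, 0, 0], [0, 0, 0]], gripper=[50, 50, 50, 50])

```text
time: 35.05
ee_pos: [0.5787, -0.182, 0.0392]
tcp_rot: [-179.8, 65.5, 114.3]
wrist_force: [-16.5, 22.4, 15.5]
opening: 0.0536
grasp_force: 35.9
```

```bash
python3 -c "
from plan import *
loc()"
```

```text
jar rel seat mm 0.2 1.5 base z 12.5 Fx,Fy,Fz -27.1 -6.0 15.5 rot [-179.8   65.5  114.3]
```

Emit:
send_rows(linear=[[-0.0002, 0.0003, 0.0005], [-0.0002, 0, 0.0005], [0, 0, 0]], twist=[[0, 0, 0], [0, 0, 0], [0, 0, 0]], gripper=[50, 50, 50])

```text
time: 35.42
ee_pos: [0.579, -0.1823, 0.039]
tcp_rot: [-179.6, 65.5, 114.5]
wrist_force: [-28.0, 34.4, 21.7]
opening: 0.0537
grasp_force: 38.1
```

```bash
python3 -c "
from plan import *
loc()"
```

```text
jar rel seat mm 0.6 1.6 base z 12.3 Fx,Fy,Fz -42.8 -11.6 21.7 rot [-179.6   65.5  114.5]
```

Emit:
send_rows(linear=[[0.0002, -0.0003, -0.0005], [-0.0003, 0, -0.0005], [0, 0, 0]], twist=[[0, 0, 0], [0, 0, 0], [0, 0, 0]], gripper=[50, 50, 50], grip_force=20)

```text
time: 35.8
ee_pos: [0.5789, -0.1823, 0.039]
tcp_rot: [-179.8, 65.4, 114.3]
wrist_force: [-9.9, 16.2, 9.3]
opening: 0.0537
grasp_force: 34.8
```

```bash
python3 -c "
from plan import *
loc();st()"
```

```text
jar rel seat mm 0.5 1.6 base z 12.4 Fx,Fy,Fz -18.9 -2.4 9.3 rot [-179.8   65.4  114.3]
35.8 q [  5.1  -2.9 -43.5  14.  -59.3  50.3] g [ 0.5771 -0.1781  0.0411] rot [-179.8   65.4  114.3] F [-9.9 16.2  9.3] [ 0.53  0.49 -0.22] op 0.0537 34.8
```

Emit:
send_rows(linear=[[0, 0, 0], [0, 0, 0], [0, 0, 0], [0, 0, 0], [0, 0, 0], [0, 0, 0]], twist=[[0, 0, 0], [0, 0, 0], [0, 0, 0], [0, 0, 0], [0, 0, 0], [0, 0, 0]], gripper=[65, 75, 85, 95, 100, 100])

```text
time: 36.55
ee_pos: [0.5788, -0.1833, 0.039]
tcp_rot: [-179.9, 65.4, 114.2]
wrist_force: [-1.1, -0.2, 0.4]
opening: 0.0852
grasp_force: 0.0
```

```bash
python3 -c "
from plan import *
loc();st()"
```

```text
jar rel seat mm 1.4 1.0 base z 12.4 Fx,Fy,Fz -0.2 -1.1 0.4 rot [-179.9   65.4  114.2]
36.55 q [  5.   -2.8 -43.4  13.9 -59.3  50.3] g [ 0.5769 -0.1791  0.0411] rot [-179.9   65.4  114.2] F [-1.1 -0.2  0.4] [0.76 0.32 0.03] op 0.0852 0.0
```

Emit:
send_rows(linear=[[0, 0, -0.005], [0, 0, -0.01], [0, 0, -0.015], [0, 0, -0.018], [0, 0, -0.018], [0, 0, -0.018], [0, 0, -0.018], [0, 0, -0.018]], twist=[[0, 0, 0], [0, 0, 0], [0, 0, 0], [0, 0, 0], [0, 0, 0], [0, 0, 0], [0, 0, 0], [0, 0, 0]], gripper=[100, 100, 100, 100, 100, 100, 100, 100])

```text
time: 37.55
ee_pos: [0.5341, -0.0829, 0.0896]
tcp_rot: [-179.9, 65.4, 114.1]
wrist_force: [0.1, -0.0, 0.7]
opening: 0.0855
grasp_force: 0.0
```

The push met a stiff stop with reactions from both flanks. I'll regrasp lightly, centred on what was felt (y +0.5 mm, yaw +0.3°), press once more and release without side bias.

Emit:
send_rows(linear=[[0, 0.0005, 0.018], [0, 0, 0.018], [0, 0, 0.018], [0, 0, 0.018], [0, 0, 0.018], [0, 0, 0.014], [0, 0, 0.01], [0, 0, 0.005]], twist=[[-0.03, 0, -0.01], [0, 0, 0], [0, 0, 0], [0, 0, 0], [0, 0, 0], [0, 0, 0], [0, 0, 0], [0, 0, 0]], gripper=[100, 100, 100, 100, 100, 100, 100, 100], grip_force=20)

```text
time: 38.55
ee_pos: [0.5793, -0.1822, 0.0393]
tcp_rot: [-179.9, 65.4, 114.4]
wrist_force: [0.4, 0.2, -0.7]
opening: 0.0853
grasp_force: 0.0
```

```bash
python3 -c "
from plan import *
loc()"
```

```text
jar rel seat mm 0.6 1.9 base z 12.7 Fx,Fy,Fz -0.0 0.4 -0.7 rot [-179.9   65.4  114.4]
```

Emit:
send_rows(linear=[[0, 0, 0], [0, 0, 0], [0, 0, 0], [0, 0, 0], [0, 0, 0], [0, 0, 0]], twist=[[0, 0, 0], [0, 0, 0], [0, 0, 0], [0, 0, 0], [0, 0, 0], [0, 0, 0]], gripper=[85, 75, 65, 57, 52, 50])

```text
time: 39.3
ee_pos: [0.5789, -0.182, 0.0397]
tcp_rot: [-179.8, 65.5, 114.5]
wrist_force: [-7.9, 3.0, 4.5]
opening: 0.0538
grasp_force: 20.8
```

```bash
python3 -c "
from plan import *
loc();st()"
```

```text
jar rel seat mm 0.3 1.6 base z 13.1 Fx,Fy,Fz -5.9 -6.0 4.5 rot [-179.8   65.5  114.5]
39.3 q [  5.1  -3.  -43.6  13.7 -59.2  50. ] g [ 0.577  -0.1778  0.0418] rot [-179.8   65.5  114.5] F [-7.9  3.   4.5] [ 0.32  0.68 -1.09] op 0.0538 20.8
```

Emit:
send_rows(linear=[[0, -0.0003, 0], [-0.0002, 0, 0.0005], [0, 0, 0]], twist=[[0.02, 0, 0.01], [0, 0, 0], [0, 0, 0]], gripper=[50, 50, 50])

```text
time: 39.67
ee_pos: [0.5789, -0.182, 0.0397]
tcp_rot: [-179.8, 65.5, 114.3]
wrist_force: [-12.2, 10.5, 8.3]
opening: 0.0538
grasp_force: 21.9
```

```bash
python3 -c "
from plan import *
loc();st()"
```

```text
jar rel seat mm 0.3 1.6 base z 13.1 Fx,Fy,Fz -14.6 -6.8 8.3 rot [-179.8   65.5  114.3]
39.67 q [  5.1  -2.9 -43.5  14.  -59.3  50.3] g [ 0.5771 -0.1779  0.0418] rot [-179.8   65.5  114.3] F [-12.2  10.5   8.3] [ 0.49  0.73 -1.03] op 0.0538 21.9
```

Under a 15 N forward push the jar does not move at all (still at 0.3, 1.6 mm), so it is home. Easing the side load, then releasing.

Emit:
send_rows(linear=[[0, -0.0004, 0], [0.0001, 0, -0.0002], [0, 0, 0], [0, 0, 0], [0, 0, 0], [0, 0, 0], [0, 0, 0], [0, 0, 0]], twist=[[0.01, 0, 0], [0, 0, 0], [0, 0, 0], [0, 0, 0], [0, 0, 0], [0, 0, 0], [0, 0, 0], [0, 0, 0]], gripper=[50, 50, 60, 70, 80, 90, 100, 100])

```text
time: 40.67
ee_pos: [0.5788, -0.1826, 0.0394]
tcp_rot: [-179.9, 65.4, 114.2]
wrist_force: [0.6, 0.3, 0.3]
opening: 0.0854
grasp_force: 0.0
```

Emit:
send_rows(linear=[[0, 0, -0.005], [0, 0, -0.01], [0, 0, -0.02], [0, 0, -0.025], [0, 0, -0.025], [0, 0, -0.025], [0, 0, -0.025], [0, 0, -0.025]], twist=[[0, 0, 0], [0, 0, 0], [0, 0, 0], [0, 0, 0], [0, 0, 0], [0, 0, 0], [0, 0, 0], [0, 0, 0]], gripper=[100, 100, 100, 100, 100, 100, 100, 100])

```text
time: 41.68
ee_pos: [0.5192, -0.0488, 0.1068]
tcp_rot: [-180.0, 65.4, 114.1]
wrist_force: [0.9, 0.3, -0.1]
opening: 0.0856
grasp_force: 0.0
```

```bash
python3 - <<'E'
from plan import *
loc()
# numeric check: change against the first top picture near the seat, mouth-rim ellipse
t=camera('top')[:,:,::-1];cv2.imwrite('pics/end.png',t)
home=seat+.0003*X+.0016*Y
u,v=px('top',[*home,.086]);print('mouth predicted',u.round(1),v.round(1))
g=cv2.cvtColor(np.ascontiguousarray(t),cv2.COLOR_BGR2GRAY).astype(int)
U,V=int(round(u)),int(round(v));print(g[V-16:V+18:2,U-18:U+20:2])
E
```

```text
jar rel seat mm -145.6 1.3 base z 80.2 Fx,Fy,Fz 0.1 1.0 -0.1 rot [-180.    65.4  114.1]
mouth predicted 480.4 214.9
[[216 216 216 216 216 213 216 215 213 212 206 157 153 161 178 214 230 233
  235]
 [216 215 215 214 211 192 236 238 225 218 201 140 139 153 220 236 234 211
  225]
 [216 214 213 212 197 198 246 246 242 238 216 135 106 111 194 235 227 153
  205]
 [213 213 213 214 205 224 239 239 236 238 237 176 103 100 147 226 206 131
  153]
 [213 214 224 234 232 222 210 210 190 181 192 188 117  99 114 199 205 153
  128]
 [203 202 239 237 208 202 194 144 121 113 115 122 108  99 102 159 227 221
  182]
 [154 203 239 219 204 204 159 148 142 122 109 100  95  99  99 121 212 235
  231]
 [136 224 235 189 187 177 151 151 150 137 113 100  97 100 100 103 162 205
  182]
 [163 238 232 173 185 167 151 151 151 147 128 110 115 111 107 114 145 185
  200]
 [154 236 228 169 186 172 151 151 151 154 168 120 112 129 184 206 206 209
  210]
 [123 210 225 160 179 182 153 152 151 152 168 140 113 160 231 239 219 210
  212]
 [111 160 221 157 171 161 174 156 152 151 155 154 135 206 239 236 215 212
  212]
 [111 123 193 164 137 144 177 164 150 151 153 167 191 228 241 238 217 210
  210]
 [109 111 138 155 141 137 144 148 145 147 148 171 204 235 242 234 213 210
  211]
 [108 110 114 137 148 144 136 137 140 144 152 189 226 231 221 220 211 212
  213]
 [109 108 110 125 145 150 148 146 143 145 181 219 227 237 227 216 212 212
  212]
 [111 108 109 113 121 133 141 148 146 140 146 168 232 244 235 214 210 211
  212]]
```

```bash
python3 -c "
from workcell import ticket
print(ticket.job_done())"
```

```text
the job is handed in; nothing more can be done
None
```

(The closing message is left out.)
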